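# Number and load a fossil lot for scanning

### The job

Turn the numbering drum until the figure on the number plate in the dark steel frame stands centred in its window, and lay every fossil specimen lying on the table flat on the scanner's sled, teeth up and none on top of another, turning over those that lie teeth down. Only when the number is set and all are loaded, push the sled under the bridge to its stop. Do not knock about the bottles, the tape roll and the jar on the table.

Things in the scene. Friction and masses are not known exactly. Their poses are not given: they have to be found in the camera images.
- drum (a joint): Angle of the numbering drum: white, 122 mm dia., vertical axis, under a aluminium square cover on the robot's right. Figures 0 to 9 round its top end show one at a time in the cover's window. Grows clockwise seen from above; figure k is centred in the window at k x 0.6283 rad, with stops at 0 and 9. Friction 0.06 N m, no clicks; stays where it is left.
- drum_grip (a point): Point on the drum's axis, 70 mm above the table, at the height to grip the black bar knob above the cover. The bar is 44 mm long, 14 mm thick, 50 to 82 mm above the table; under it is a 38 mm round skirt, 44 to 52 mm high. This point's x axis lies along the bar and turns with the drum.
- window (a point): Centre of the window (26 mm wide, 32 mm long) in the drum's cover (136 x 136 mm, top face 44 mm above the table), 45 mm from the drum's axis towards the far side, at the cover's top face. The figure in it stands upright as seen from the robot.
- frame: Fixed dark steel frame (62 x 54 mm, 9 mm high) lying near the right end of the scanner. The number plate in it is the current lot number. Origin: centre of its underside.
- plate_1: White plate (48 x 40 x 3 mm) bearing the figure 1, fixed flat either in the frame (its origin within a few mm of the frame's, seen from above) or on the wooden strip of spare plates at the far right. Not to be moved. Origin: centre of its underside.
- plate_2: White plate (48 x 40 x 3 mm) bearing the figure 2, fixed flat either in the frame (its origin within a few mm of the frame's, seen from above) or on the wooden strip of spare plates at the far right. Not to be moved. Origin: centre of its underside.
- plate_7: White plate (48 x 40 x 3 mm) bearing the figure 7, fixed flat either in the frame (its origin within a few mm of the frame's, seen from above) or on the wooden strip of spare plates at the far right. Not to be moved. Origin: centre of its underside.
- plate_8: White plate (48 x 40 x 3 mm) bearing the figure 8, fixed flat either in the frame (its origin within a few mm of the frame's, seen from above) or on the wooden strip of spare plates at the far right. Not to be moved. Origin: centre of its underside.
- sled (a joint): Travel of the scanner's aluminium sled along its bed, m: near 0 (at most 0.015) at the start, pulled out for loading, 0.21 at the stop, when the sled's middle is under the bridge. Sliding resistance 1.5 N plus a little damping; it stays where it is left.
- sled_floor (a point): Centre of the sled's flat floor, 24 mm above the table, moving with the sled. z is up, y the direction of travel towards the bridge. Inner floor 120 mm (x) by 250 mm (y), with a rim 6 mm above the floor and 5 mm thick.
- bridge (a point): Middle of the underside of the white scanner bridge, 70 mm above the table. The bridge spans the bed along x (214 mm) and is 90 mm wide along y, top 110 mm above the table; its legs stand 85 mm to either side of the middle. Axes as sled_floor.
- sled_handle (a point): Centre of the top of the sled's black upright handle, 67 mm above the table, moving with the sled. The handle is 14 mm (x) by 30 mm (y) and 45 mm tall, 185 mm from the sled's centre on the side away from the bridge; axes as sled_floor. It can be pinched across its 14 mm from above.
- fossil_a: Fossil specimen, about 90 g: brown jaw piece with five teeth on a flat white plaster base, 34 mm (x) by 50 (y) by 28 thick. 34 mm wide up to 18 mm from the underside; the tooth row above is 22 mm wide, flat-topped, so it also lies steadily teeth down or stands on an end. Origin: centre of the plaster's underside; z points from plaster to teeth. May lie either way up, may be absent.
- fossil_b: Fossil specimen, about 90 g: brown jaw piece with five teeth on a flat white plaster base, 34 mm (x) by 50 (y) by 28 thick. 34 mm wide up to 18 mm from the underside; the tooth row above is 22 mm wide, flat-topped, so it also lies steadily teeth down or stands on an end. Origin: centre of the plaster's underside; z points from plaster to teeth. May lie either way up, may be absent.
- fossil_c: Fossil specimen, about 90 g: brown jaw piece with five teeth on a flat white plaster base, 34 mm (x) by 50 (y) by 28 thick. 34 mm wide up to 18 mm from the underside; the tooth row above is 22 mm wide, flat-topped, so it also lies steadily teeth down or stands on an end. Origin: centre of the plaster's underside; z points from plaster to teeth. May lie either way up, may be absent.
- fossil_d: Fossil specimen, about 90 g: brown jaw piece with five teeth on a flat white plaster base, 34 mm (x) by 50 (y) by 28 thick. 34 mm wide up to 18 mm from the underside; the tooth row above is 22 mm wide, flat-topped, so it also lies steadily teeth down or stands on an end. Origin: centre of the plaster's underside; z points from plaster to teeth. May lie either way up, may be absent.
- sprayer: White spray bottle, 180 mm tall, standing at the left; a bystander, leave it alone. Origin: on its underside.
- water: Clear water bottle, 190 mm tall, at the right; a bystander, leave it alone. Origin: on its underside.
- jar: Small glass jar, 48 mm dia., 55 mm tall, between the drum and the scanner; a bystander, leave it alone. Origin: on its underside.
- tape: Paper-coloured tape roll, 90 mm dia., 22 mm high, beyond the scanner; a bystander, leave it alone. Origin: on its underside.
Mind the look-alikes: they are no part of the job. Of the things that look like the frame, the smallest one is meant. What is shaped like the fossil_d but orange is not meant.

How it is judged (in metres and radians):
On the way, in this order (a step that is already met when the one before it is completed fails the run):
1. with the sled still out, the drum shows the number in the frame and all specimens lie teeth up on the sled (((horizontal distance between plate_1 and frame below 0.02 m and value of joint drum between 0.4983 and 0.7583 rad) or (horizontal distance between plate_2 and frame below 0.02 m and value of joint drum between 1.1266 and 1.3866 rad) or (horizontal distance between plate_7 and frame below 0.02 m and value of joint drum between 4.2682 and 4.5282 rad) or (horizontal distance between plate_8 and frame below 0.02 m and value of joint drum between 4.8965 and 5.1565 rad)) and value of joint sled below 0.05 m and x of fossil_a in the frame of sled_floor between -0.055 and 0.055 m and y of fossil_a in the frame of sled_floor between -0.115 and 0.115 m and z of fossil_a in the frame of sled_floor between -0.005 and 0.007 m and angle between each of fossil_a, fossil_b, fossil_c, fossil_d's own z axis and vertical below 0.15 rad and linear speed of each of fossil_a, fossil_b, fossil_c, fossil_d below 0.03 m/s and x of fossil_b in the frame of sled_floor between -0.055 and 0.055 m and y of fossil_b in the frame of sled_floor between -0.115 and 0.115 m and z of fossil_b in the frame of sled_floor between -0.005 and 0.007 m and x of fossil_c in the frame of sled_floor between -0.055 and 0.055 m and y of fossil_c in the frame of sled_floor between -0.115 and 0.115 m and z of fossil_c in the frame of sled_floor between -0.005 and 0.007 m and x of fossil_d in the frame of sled_floor between -0.055 and 0.055 m and y of fossil_d in the frame of sled_floor between -0.115 and 0.115 m and z of fossil_d in the frame of sled_floor between -0.005 and 0.007 m), for 0.2 s.
2. the sled is pushed home under the bridge (value of joint sled above 0.198 m), for 0.2 s.
At the end, for the whole second after the job is handed in: The drum is within 0.13 rad of the figure that is in the frame; the sled is within 12 mm of its stop; every specimen present lies flat (within 0.15 rad) on the sled's floor, teeth up, its centre within 55 mm (x) and 115 mm (y) of the floor's centre, at rest (((horizontal distance between plate_1 and frame below 0.02 m and value of joint drum between 0.4983 and 0.7583 rad) or (horizontal distance between plate_2 and frame below 0.02 m and value of joint drum between 1.1266 and 1.3866 rad) or (horizontal distance between plate_7 and frame below 0.02 m and value of joint drum between 4.2682 and 4.5282 rad) or (horizontal distance between plate_8 and frame below 0.02 m and value of joint drum between 4.8965 and 5.1565 rad)) and value of joint sled above 0.198 m and x of fossil_a in the frame of sled_floor between -0.055 and 0.055 m and y of fossil_a in the frame of sled_floor between -0.115 and 0.115 m and z of fossil_a in the frame of sled_floor between -0.005 and 0.007 m and angle between each of fossil_a, fossil_b, fossil_c, fossil_d's own z axis and vertical below 0.15 rad and linear speed of each of fossil_a, fossil_b, fossil_c, fossil_d below 0.03 m/s and x of fossil_b in the frame of sled_floor between -0.055 and 0.055 m and y of fossil_b in the frame of sled_floor between -0.115 and 0.115 m and z of fossil_b in the frame of sled_floor between -0.005 and 0.007 m and x of fossil_c in the frame of sled_floor between -0.055 and 0.055 m and y of fossil_c in the frame of sled_floor between -0.115 and 0.115 m and z of fossil_c in the frame of sled_floor between -0.005 and 0.007 m and x of fossil_d in the frame of sled_floor between -0.055 and 0.055 m and y of fossil_d in the frame of sled_floor between -0.115 and 0.115 m and z of fossil_d in the frame of sled_floor between -0.005 and 0.007 m); the robot touches nothing.
It fails at once if a bystander (bottle, jar, tape) is shoved more than 6 cm (distance of any of sprayer, water, jar, tape from where it was at the start of the episode above 0.06 m).
Of fossil_a, fossil_b, fossil_c only 2 to 3 are there at a start; the rules pass over those that are not, and their reading is None.
At some moment in a run one of fossil_a, fossil_b, fossil_c, fossil_d may be knocked a few centimetres aside while the robot is not near it.
Once in a run the grip may slacken for a moment while it holds something.
It also fails if it takes over 210 s, if anything falls off the work surface, if the arm or the gripper's body presses on something with over 40 N, if the wrist force passes 120 N, or if a joint passes its speed limit or range.

### The arm

A 6-joint arm with a two-finger parallel gripper is mounted at the origin on the work surface. World frame = base frame: x ahead of the robot, y to its left, z up, the work surface at z = 0. Lengths are in m, angles in degrees, forces in N, time in s.
With the tool pointing down it reaches from about 0.35 to 0.725 m from the base axis. Payload 4.3 kg.
Tool frame: the origin (TCP) lies midway between the tips of the shut fingers; the grasp point (between the pads) lies 19 mm behind it; z points along the fingers, y is the direction in which the jaws open and shut (so a half turn about z gives the same grasp; the last joint's range is limited). The gripper opens to 85 mm and grips with 20 to 120 N. Pads are 22 mm wide; open, the fingers measure 114 mm over their backs; the gripper's body (76 mm by 85 mm) begins 54 mm behind the grasp point. The pads swing forward as they close: fully open they stand 13 mm farther back than shut.
Start: joints at [67.535, 21.618, 4.641, 73.018, 0, 83.68], TCP at [0.16, 0.552, 0.231] pointing down, gripper open.
Joint ranges: [-156.06, 156.06], [-48.1, 94.91], [-58.44, 69.94], [-101.28, 121.22], [-78.64, 73.56], [-180, 180]. Speed limits (degrees/s): [147.25, 147.25, 180, 180, 180, 180].

### API

Orientations are given as a 3x3 rotation matrix whose columns are the frame's x, y, z axes.
In Python, from cell import read_state, capture, close_job, search_frame, outline_of gives the robot as it stands.
- The arm moves only by the tool servo_tool, never from a script. Its argument "plan" is a list of rows, each a list of 7 numbers: the shift along the world's x, y, z in cm, then the turn, a rotation vector about the world's x, y, z in rad, then the opening, from -1 (shut) to 1 (fully open). In form: [[x, y, z, rx, ry, rz, fingers], ...]. A call has 1 to 20 rows; each row is the pose to reach, as a shift and turn from the pose measured when the call began; what a row does not reach only later rows make up. A row lasts 1/10 s, in which the tool goes at most 50 mm and 8.59 degrees, less where a joint would pass 70% of its speed; a pose out of reach is approached as far as the arm can. A call with a gripper value outside its range is refused whole. The fingers move at their own pace and stop on an object; the grip force is fixed at half the most. Time passes only in rows, so rows that repeat a pose let the fingers close. It gives the time, the measured TCP pose, the force and the opening at its end, in the units of the state.
- read_state(): the state, without advancing time (a new reading comes with each control period).
- capture(name): name is "scene" or "top" or "wrist"; returns a dict with "pixels" (384x512x3 uint8, red, green, blue), "range_z" (384x512 float32, m along the optical axis (not along the pixel's ray), 0 where there is no reading), "fx", "fy", "cx", "cy" (pixels), "R" (3x3) and "t" (3): a world point X has camera coordinates R X + t; the wrist camera has in their place "mount" (4x4, takes a point from camera to tool coordinates, whose origin is the TCP and whose axes are the flange's). Camera axes: x right, y down, z forward; pixel columns grow to the right and rows downward; lengths in m; the calibration is good to about 2 mm. The wrist camera is an equidistant fisheye: a pixel r from the principal point sees the ray r / f radians off the axis. A picture is of the moment at which its call begins: read the wrist's pose just before it.
- close_job(): hands the job in, once; it reports no verdict.
Trained networks look in a picture, given as the dict that the camera call returned (one of the last four; its "shot" number tells which), for a name from the list of things; names that differ only in an ending like _2 or _b are one class to them, and where a whole thing is asked for, a point or a joint stands for the part that bears it (a point fixed in the world has none). Each returns a list of dicts, best first, with "score" (0 to 1); they miss things now and then, are a little off and sometimes report something else, mostly with a low value. They report only what shows in the picture. A call takes as long as a camera call. They do not tell look-alikes from the thing itself.
- search_frame(picture, label): "centre" ([x, y, z] in m, in world coordinates, good to about 4 mm: the middle of the surface that is visible of it).
- outline_of(picture, label): "region" (384x512 bool, what is visible of it).
The state is a dict: "time": time; "joints": joint angles; "qvel": joint speeds; "joint_efforts": joint torques, N m; "ee_pos": TCP position; "tcp_rot": TCP orientation; "wrist_force": force on the tool from outside, world axes, zero at the start; "ft_torque": the same for the moment, N m; "gripper_width": finger opening in m.
Only numpy, scipy, OpenCV 4.12 (cv2) and the standard library are available. Lean on these libraries where they do the work, as an engineer would, in place of code of your own. Each camera call takes 0.05 s, during which the arm holds its last target.

## Working session

There is one attempt and no reset: what is moved stays moved. The work goes in short steps, Python scripts to look and compute and a tool call to move; the robot and the scene stay as the last step left them, time stands still between calls to the robot, and variables do not carry over. Pictures are saved under pics/ and viewed, and the job is handed in when it is done.

Besides the shell and the picture viewer there is one more tool, called after "Request:" as name([rows], argument=value, ...), one row to a line, values as JSON. servo_tool: Moves the arm, as the interface text tells. Its arguments: {"type":"object","properties":{"plan":{"type":"array"}},"required":["plan"]}

```bash
ls; mkdir -p pics
cat > h.py <<'E'
import numpy as np, cv2
from cell import read_state, capture, close_job, search_frame, outline_of
def save(p,name,crop=None,scale=1):
    im=p["pixels"][:,:,::-1]
    if crop: im=im[crop[1]:crop[3],crop[0]:crop[2]]
    if scale!=1: im=cv2.resize(im,None,fx=scale,fy=scale,interpolation=cv2.INTER_CUBIC)
    cv2.imwrite("pics/"+name+".png",im)
def cloud(p):
    z=p["range_z"]; v,u=np.mgrid[0:z.shape[0],0:z.shape[1]]
    X=np.stack([(u-p["cx"])/p["fx"]*z,(v-p["cy"])/p["fy"]*z,z],-1)
    W=(X-p["t"])@p["R"]
    W[z==0]=np.nan
    return W
def proj(p,X):
    c=p["R"]@np.array(X)+p["t"]; return c[0]/c[2]*p["fx"]+p["cx"],c[1]/c[2]*p["fy"]+p["cy"]
E
python3 - <<'E'
from h import *
s=read_state(); print(s["time"],s["ee_pos"],s["tcp_rot"],s["gripper_width"])
for n in ["scene","top","wrist"]:
    p=capture(n); save(p,n+"0",scale=1.5)
    print(n,p["fx"],p["cx"],p.get("mount"))
    if n=="top":
        for l in ["drum","frame","plate_1","sled","fossil_a","fossil_d","sprayer","water","jar","tape","sled_handle","drum_grip"]:
            try:
                r=search_frame(p,l); print(l,[(np.round(d["centre"],3).tolist(),round(d["score"],2),[int(x) for x in proj(p,d["centre"])]) for d in r])
            except Exception as e: print(l,e)
E
```

```text
pics
0.0 [0.15961754 0.55171044 0.23035584] [[-9.60560495e-01  2.78069984e-01 -7.86488114e-04]
 [ 2.78071002e-01  9.60558655e-01 -1.89412141e-03]
 [ 2.28769654e-04 -2.03811774e-03 -9.99997897e-01]] 0.08588717017692457
scene 350.7675212341387 254.51689084293824 None
top 488.78857005000776 257.50446308648935 None
drum [([0.507, -0.309, 0.053], 0.59, [355, 218]), ([0.499, -0.505, 0.006], 0.2, [417, 226])]
frame [([0.694, -0.31, 0.001], 0.64, [353, 161]), ([0.832, -0.163, 0.008], 0.63, [308, 117])]
plate_1 [([0.505, -0.505, 0.003], 0.74, [416, 224]), ([0.708, -0.185, 0.008], 0.74, [314, 154]), ([0.442, -0.505, 0.005], 0.73, [417, 244]), ([0.425, 0.176, 0.022], 0.66, [192, 238]), ([0.563, -0.505, 0.008], 0.48, [416, 205])]
sled [([0.427, 0.175, 0.023], 0.74, [192, 238]), ([0.635, 0.128, 0.027], 0.73, [212, 171])]
fossil_a [([0.426, 0.177, 0.023], 0.75, [191, 238]), ([0.444, -0.159, 0.022], 0.67, [303, 237]), ([0.309, 0.188, 0.025], 0.67, [185, 277]), ([0.444, 0.091, 0.024], 0.66, [220, 233]), ([0.458, -0.045, 0.025], 0.47, [266, 231])]
fossil_d [([0.426, 0.177, 0.023], 0.75, [191, 238]), 
[... 219 characters left out ...]
17])]
water [([0.33, -0.419, 0.129], 0.98, [401, 280]), ([0.634, 0.131, 0.024], 0.25, [212, 171])]
jar [([0.569, -0.167, 0.05], 0.58, [308, 195])]
tape [([0.816, 0.02, 0.022], 0.69, [250, 117])]
sled_handle [([0.637, 0.126, 0.022], 0.73, [213, 171]), ([0.62, 0.215, 0.021], 0.36, [184, 175]), ([0.444, 0.09, 0.026], 0.35, [221, 233])]
drum_grip [([0.504, -0.31, 0.054], 0.62, [356, 219])]
wrist 297.3186396354542 254.93351588764543 [[-1.81601496e-04 -9.49993880e-01 -3.12268467e-01  7.98579367e-02]
 [ 9.99999082e-01  2.46738116e-04 -1.33219032e-03  6.91554263e-04]
 [ 1.34262119e-03 -3.12268423e-01  9.49992963e-01 -1.41886468e-01]
 [ 0.00000000e+00  0.00000000e+00  0.00000000e+00  1.00000000e+00]]
```

View pics/top0.png

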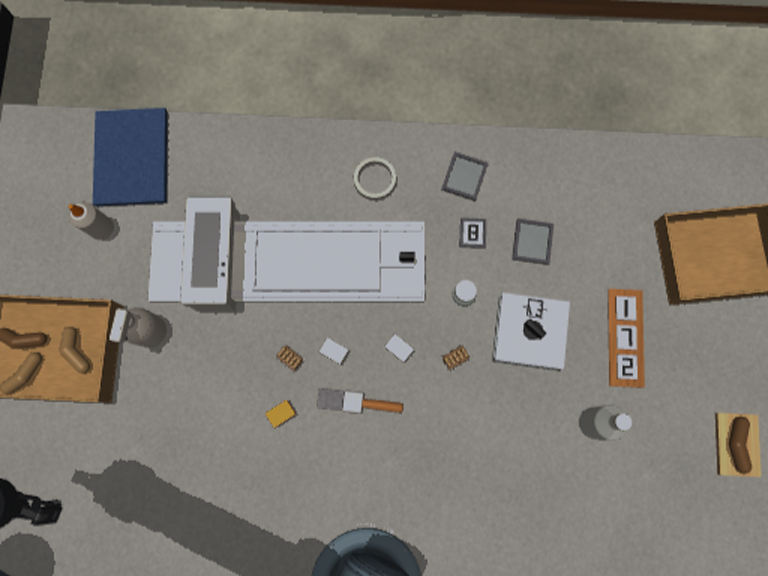

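View pics/scene0.png

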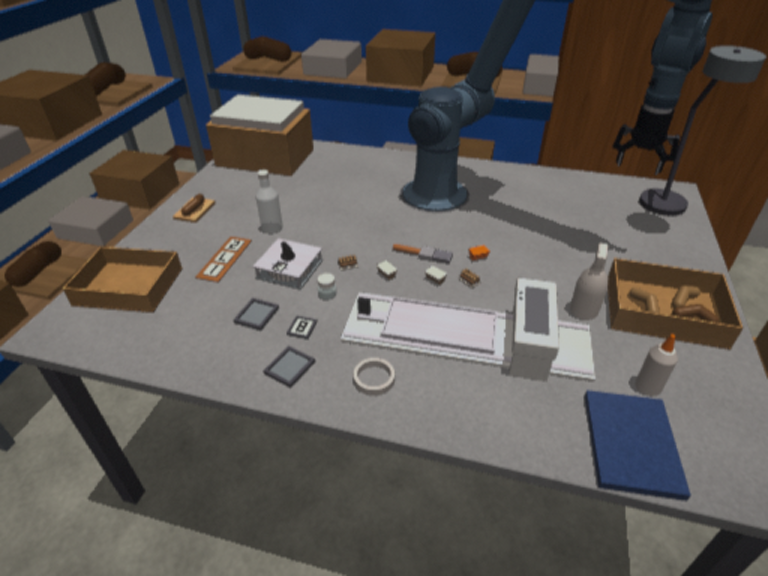

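Run:
```python
from h import *
p=capture("top"); np.save("top0.npy",p,allow_pickle=True)
save(p,"top0_left",crop=(150,140,340,300),scale=4)
save(p,"top0_right",crop=(280,90,440,260),scale=3.5)
```

```text
(no output)
```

View pics/top0_left.png

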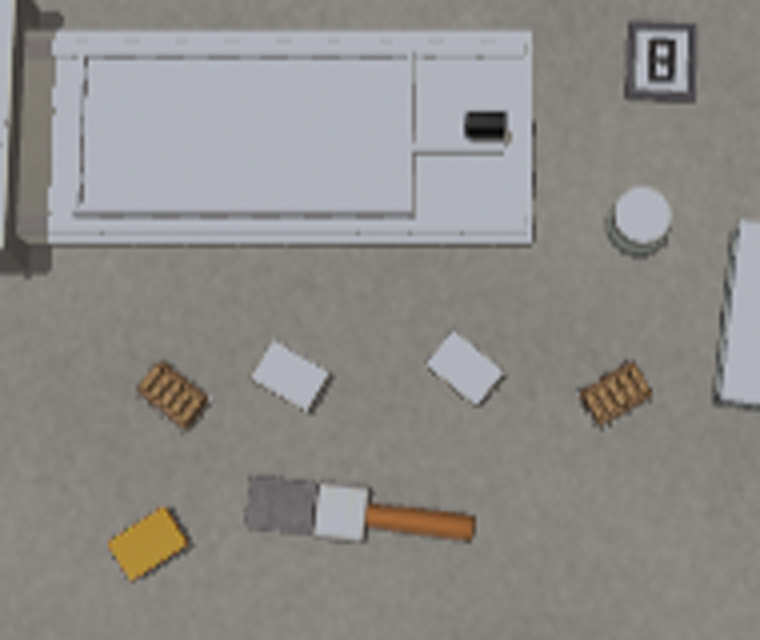

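View pics/top0_right.png

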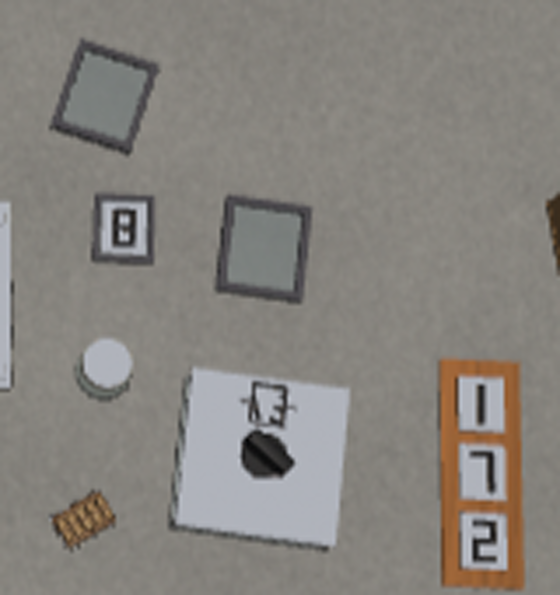

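The figure in the smallest frame is 8, at top-view px (314,154). The larger empty frames at px (353,161) and (308,117) are look-alikes. The strip at px (417,225) holds 1, 7 and 2.

There are four specimens:

| Top-view px | Lying |
|---|---|
| (191,238) | teeth up |
| (303,237) | teeth up |
| (221,233) | teeth down |
| (266,231) | teeth down |

The orange piece at px (185,277) is the look-alike and isn't part of the job. The drum shows about 3. Next I'll measure the geometry.

```bash
cat >> h.py <<'E'
def fossils(p, zmin=0.008, zmax=0.04, box=(0.36,0.54,-0.21,0.23), show=True):
    """blobs above the table from depth"""
    W=cloud(p); m=(W[...,2]>zmin)&(W[...,2]<zmax)&(W[...,0]>box[0])&(W[...,0]<box[1])&(W[...,1]>box[2])&(W[...,1]<box[3])
    n,l,st,c=cv2.connectedComponentsWithStats(m.astype(np.uint8),connectivity=4)
    out=[]
    for i in range(1,n):
        if st[i,4]<60: continue
        k=l==i; P=W[k]; r=cv2.minAreaRect(P[:,:2].astype(np.float32))
        (cx,cy),(w,h),a=r
        if w<h: w,h,a=h,w,a+90
        col=p["pixels"][k].mean(0)
        out.append(dict(c=(cx,cy),L=w,Wd=h,yaw=(a+90)%180-90,ztop=np.percentile(P[:,2],90),n=int(st[i,4]),col=col))
        if show: print("c=(%.4f,%.4f) L=%.3f W=%.3f long-axis yaw=%.1f ztop=%.3f n=%d"%(cx,cy,w,h,out[-1]["yaw"],out[-1]["ztop"],st[i,4]),col.astype(int))
    return out
E
python3 - <<'E'
from h import *
p=np.load("top0.npy",allow_pickle=True).item()
fossils(p)
W=cloud(p)
# table plane check
m=(abs(W[...,2])<0.01); print("table z",np.nanmedian(W[m][:,2]))
print("cam",-p["R"].T@p["t"], p["R"].round(3).tolist())
def rect(m,name):
    P=W[m]; r=cv2.minAreaRect(P[:,:2].astype(np.float32)); print(name,r,np.percentile(P[:,2],[5,50,95]).round(4),m.sum())
X,Y,Z=W[...,0],W[...,1],W[...,2]
rect((Z>0.055)&(Z<0.09)&(X>.5)&(X<.75)&(Y>-.1)&(Y<0),"handle")
rect((Z>0.055)&(Z<0.1)&(X>.4)&(X<.6)&(Y>-.4)&(Y<-.22),"knob")
rect((Z>0.035)&(Z<0.06)&(X>.4)&(X<.6)&(Y>-.4)&(Y<-.2),"cover")
rect((Z>0.09)&(Z<0.13)&(X>.5)&(X<.8)&(Y>.2)&(Y<.36),"bridge")
rect((Z>0.012)&(Z<0.04)&(X>.5)&(X<.8)&(Y>-.1)&(Y<.28),"sled+bed")
for z0 in np.arange(.008,.036,.002):
    mm=(Z>z0)&(Z<=z0+.002)&(X>.5)&(X<.75)&(Y>-.1)&(Y<.28); print(round(z0,3),mm.sum(), end='; ')
rect((Z>0.03)&(Z<0.08)&(X>.5)&(X<.65)&(Y>-.2)&(Y<-.13),"jar")
E
```

```text
c=(0.4567,-0.0435) L=0.050 W=0.034 long-axis yaw=53.3 ztop=0.031 n=187 [170 173 179]
c=(0.4449,0.0875) L=0.051 W=0.034 long-axis yaw=62.6 ztop=0.031 n=191 [169 172 178]
c=(0.4269,0.1746) L=0.049 W=0.032 long-axis yaw=54.7 ztop=0.029 n=170 [113  90  66]
c=(0.4441,-0.1582) L=0.049 W=0.034 long-axis yaw=-57.6 ztop=0.029 n=178 [115  92  68]
c=(0.3648,0.0654) L=0.090 W=0.009 long-axis yaw=90.0 ztop=0.022 n=77 [123 121 122]
table z -0.00024736815586424364
cam [ 0.29568954 -0.02875867  1.49340821] [[0.049, -0.999, -0.002], [-0.978, -0.048, -0.202], [0.202, 0.011, -0.979]]
handle ((0.6389098763465881, -0.05035916343331337), (0.03027227707207203, 0.012720576487481594), 89.9905014038086) [0.0589 0.0648 0.0709] 50
knob ((0.5014566779136658, -0.3055211007595062), (0.035120587795972824, 0.036537911742925644), 2.3524296283721924) [0.0568 0.0801 0.0863] 104
cover ((0.5027081370353699, -0.3070222735404968), (0.13799387216567993, 0.13715581595897675), 84.92578125) [0.0381 0.0437 0.0498] 1939
bridge ((0.6201925277709961, 0.3282281756401062), (0.21325568854808807, 0.0688762217760086), 1.6222872734069824) [0.101  0.1095 0.1146] 1672
sled+bed ((0.6708367466926575, 0.09751348942518234), (0.2560659646987915, 0.3685856759548187), 0.9618921279907227) [0.013  0.0221 0.0303] 5206
0.008 326; 0.01 512; 0.012 515; 0.014 443; 0.016 386; 0.018 473; 0.02 683; 0.022 758; 0.024 714; 0.026 543; 0.028 300; 0.03 168; 0.032 76; 0.034 34; jar ((0.5743857026100159, -0.17033813893795013), (0.04258754476904869, 0.041506268084049225), 41.28767776489258) [0.0385 0.0542 0.0601] 181
```

Request:
servo_tool([
  [0,0,8,0,0,0,1],
  [4,-3,8,0,0,0.1,1],
  [9,-8,8,0,0,0.2,1],
  [14,-12,8,0,0,0.3,1],
  [18,-16,8,0,0,0.4,1],
  [22,-20,8,0,0,0.5,1],
  [25,-25,8,0,0,0.6,1],
  [26,-30,8,0,0,0.7,1],
  [27,-35,8,0,0,0.8,1],
  [28,-40,8,0,0,0.9,1],
  [29,-45,8,0,0,1.0,1],
  [30,-50,8,0,0,1.1,1],
  [31,-55,8,0,0,1.2,1],
  [32,-60,8,0,0,1.3,1],
  [33,-65,8,0,0,1.3,1],
  [33,-70,8,0,0,1.3,1],
  [33,-75,7,0,0,1.3,1],
  [33,-80,6,0,0,1.3,1],
  [33,-82,5,0,0,1.3,1],
  [33,-82,5,0,0,1.3,1],
])

```text
time: 2.8
ee_pos: [0.4896, -0.2706, 0.2807]
tcp_rot: [[-0.526, -0.85, -0.0], [-0.85, 0.526, -0.0], [0.0, -0.0, -1.0]]
wrist_force: [0.6, -0.0, 0.7]
gripper_width: 0.085
```

```bash
cat >> h.py <<'E'
def wcloud(p,s):
    """fisheye cloud in world"""
    z=p["range_z"]; v,u=np.mgrid[0:z.shape[0],0:z.shape[1]]
    x=(u-p["cx"])/p["fx"]; y=(v-p["cy"])/p["fy"]; th=np.hypot(x,y); k=np.where(th>1e-9,np.tan(np.minimum(th,1.5))/np.maximum(th,1e-9),1)
    X=np.stack([x*k*z,y*k*z,z],-1)
    M=np.array(p["mount"]); R=np.array(s["tcp_rot"]); 
    T=X@M[:3,:3].T+M[:3,3]
    W=T@R.T+s["ee_pos"]; W[z==0]=np.nan
    return W
def ortho(p,s,z0,box,res=0.0005):
    """rectified picture of plane z=z0; box x0,x1,y0,y1; image up = +x, left=+y"""
    xs=np.arange(box[1],box[0],-res); ys=np.arange(box[3],box[2],-res)
    G=np.stack(np.broadcast_arrays(xs[:,None],ys[None,:],z0),-1).astype(float)
    M=np.array(p["mount"]); R=np.array(s["tcp_rot"])
    T=(G-s["ee_pos"])@R; C=(T-M[:3,3])@M[:3,:3]
    r=np.hypot(C[...,0],C[...,1]); th=np.arctan2(r,C[...,2]); k=th/np.maximum(r,1e-9)
    return cv2.remap(p["pixels"],(C[...,0]*k*p["fx"]+p["cx"]).astype(np.float32),(C[...,1]*k*p["fy"]+p["cy"]).astype(np.float32),cv2.INTER_CUBIC)[:,:,::-1]
E
python3 - <<'E'
from h import *
s=read_state(); print(s["time"],np.round(s["ee_pos"],3),np.round(s["joints"],1))
p=capture("wrist"); save(p,"w1",scale=1.5)
o=ortho(p,s,0.044,(.41,.59,-.4,-.22)); cv2.imwrite("pics/drum1.png",cv2.resize(o,None,fx=1.6,fy=1.6))
o=ortho(p,s,0.082,(.45,.55,-.36,-.26),.00025); cv2.imwrite("pics/knob1.png",o)
W=wcloud(p,s);m=(W[...,2]>.06)&(W[...,2]<.1)&(W[...,0]>.42)&(W[...,0]<.58)&(W[...,1]>-.4)&(W[...,1]<-.22)
P=W[m]; print(m.sum(), cv2.minAreaRect(P[:,:2].astype(np.float32)),np.percentile(P[:,2],[5,50,95]))
m=(W[...,2]>.035)&(W[...,2]<.05)&(W[...,0]>.4)&(W[...,0]<.6)&(W[...,1]>-.42)&(W[...,1]<-.22)
P=W[m]; print(m.sum(), cv2.minAreaRect(P[:,:2].astype(np.float32)),np.percentile(P[:,2],[5,50,95]))
E
```

```text
2.8 [ 0.49  -0.271  0.281] [-35.4  19.4   8.7  79.3  -0.  -93.7]
474 ((0.5024442076683044, -0.3055621087551117), (0.04376969486474991, 0.014385237358510494), 50.04667282104492) [0.07231789 0.0807628  0.08214637]
9677 ((0.5029573440551758, -0.3056706190109253), (0.1366928219795227, 0.13718785345554352), 85.23995208740234) [0.04169321 0.04327173 0.04464603]
```

View pics/drum1.png

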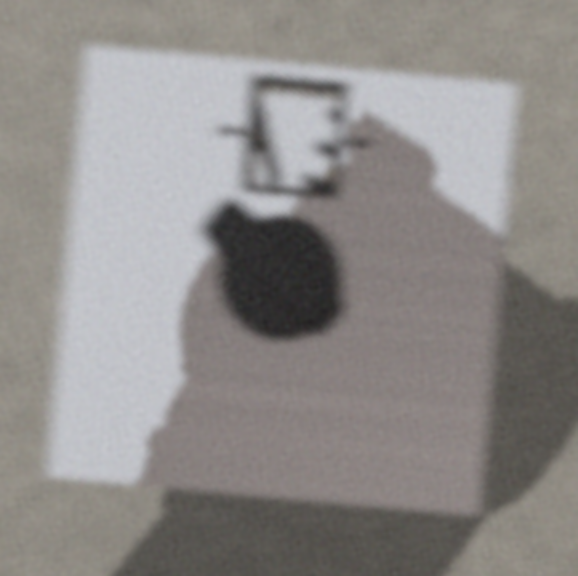

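View pics/w1.png

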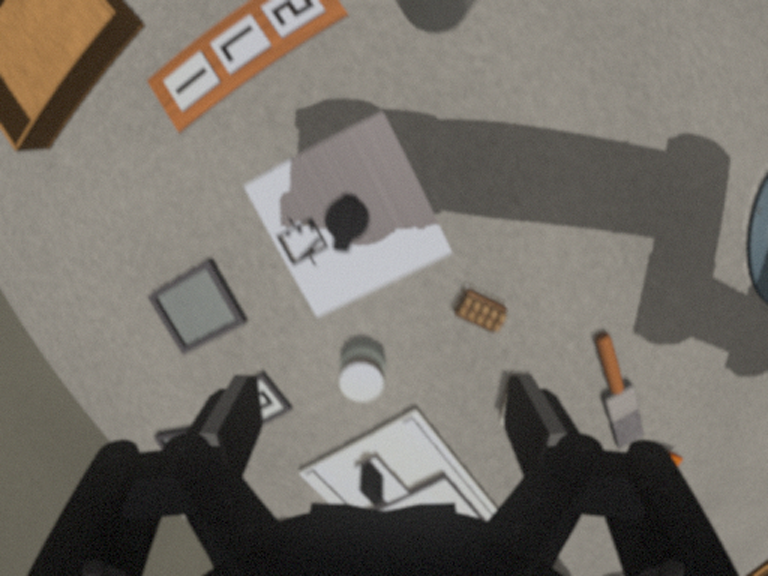

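Run:
```python
from h import *
s=read_state()
p=capture("wrist")
o=ortho(p,s,0.044,(.52,.575,-.335,-.265),.0001); cv2.imwrite("pics/win1.png",o)
print(np.round(s["ee_pos"],3),np.round(s["joints"],1))
```

```text
[ 0.489 -0.275  0.279] [-35.7  19.7   8.8  79.1  -0.2 -93.7]
```

View pics/win1.png

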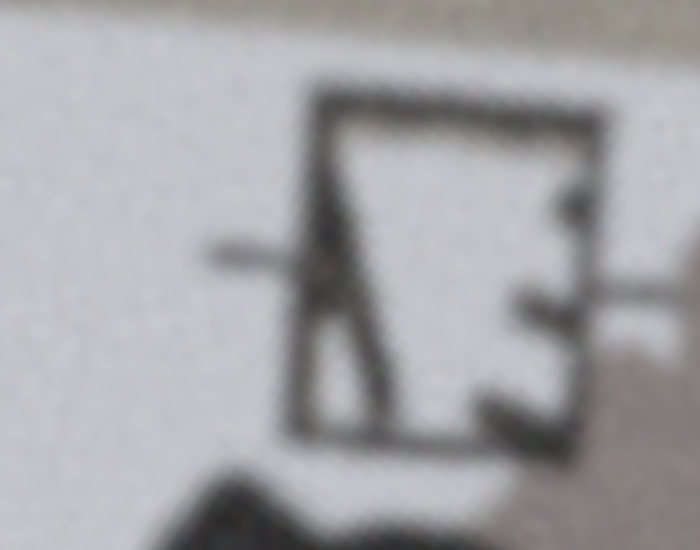

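The window shows part of a 3 leaving on the right and a 4 coming in on the left. The bar's yaw of 50° puts the drum at 2.185 rad, so it needs +2.84 rad clockwise. I'll grip the knob.

Request:
servo_tool([
  [1.3,-3,0,0,0,-0.144,1],
  [1.3,-3,-4,0,0,-0.144,1],
  [1.3,-3,-8,0,0,-0.144,1],
  [1.3,-3,-12,0,0,-0.144,1],
  [1.3,-3,-15,0,0,-0.144,1],
  [1.3,-3,-15,0,0,-0.144,1],
  [1.3,-3,-15,0,0,-0.144,1],
])

```text
time: 3.6
ee_pos: [0.5021, -0.301, 0.1299]
tcp_rot: [[-0.645, -0.764, -0.003], [-0.764, 0.645, 0.001], [0.001, 0.003, -1.0]]
wrist_force: [-0.4, -1.5, -0.5]
gripper_width: 0.0857
```

Run:
```python
from h import *
s=read_state(); print(s["time"],np.round(s["ee_pos"],4),np.round(s["joints"],1), np.degrees(np.arctan2(s["tcp_rot"][1][0],s["tcp_rot"][0][0]))%360)
p=capture("wrist");save(p,"w2",scale=1.5)
W=wcloud(p,s);m=(W[...,2]>.06)&(W[...,2]<.09)&(W[...,0]>.46)&(W[...,0]<.54)&(W[...,1]>-.34)&(W[...,1]<-.27)
P=W[m]; print(m.sum(), cv2.minAreaRect(P[:,:2].astype(np.float32)),np.percentile(P[:,2],[5,50,95]))
```

```text
3.6 [ 0.5021 -0.301   0.1299] [-37.1  25.6  -4.6  60.   -0.  -86.9] 229.80538172572952
1251 ((0.5029091238975525, -0.30600300431251526), (0.04384131729602814, 0.013671191409230232), 49.68952178955078) [0.06980702 0.08080706 0.08204586]
```

View pics/w2.png

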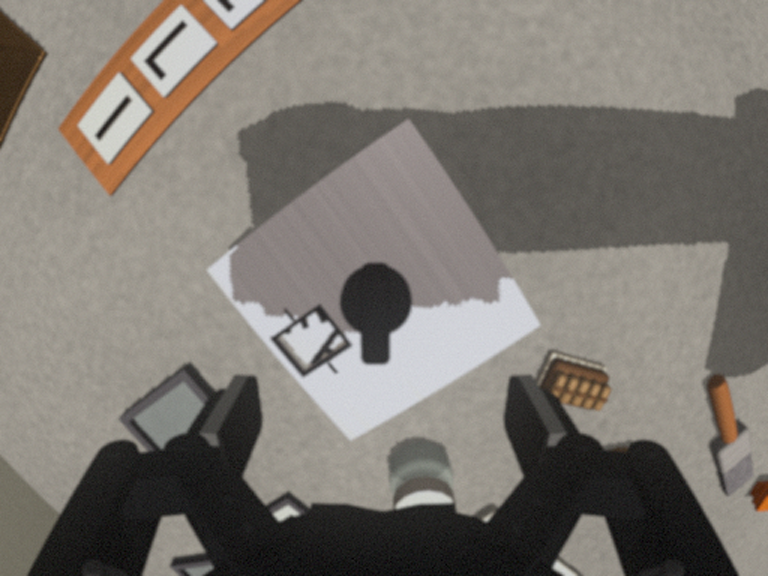

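The knob (px 375,310) lies square between the jaws. Descending and closing.

Request:
servo_tool([
  [0.1,-0.5,-2,0,0,0,1],
  [0.1,-0.5,-5,0,0,0,1],
  [0.1,-0.5,-7.1,0,0,0,1],
  [0.1,-0.5,-7.1,0,0,0,1],
  [0.1,-0.5,-7.1,0,0,0,1],
  [0.1,-0.5,-7.1,0,0,0,-1],
  [0.1,-0.5,-7.1,0,0,0,-1],
  [0.1,-0.5,-7.1,0,0,0,-1],
  [0.1,-0.5,-7.1,0,0,0,-1],
  [0.1,-0.5,-7.1,0,0,0,-1],
  [0.1,-0.5,-7.1,0,0,0,-1],
  [0.1,-0.5,-7.1,0,0,0,-1],
])

```text
time: 4.85
ee_pos: [0.5026, -0.3057, 0.0605]
tcp_rot: [[-0.645, -0.764, -0.003], [-0.764, 0.645, 0.001], [0.001, 0.003, -1.0]]
wrist_force: [-4.7, 3.4, 7.5]
gripper_width: 0.0129
```

Request:
servo_tool([
  [0,0,0,0,0,-0.14,-1],
  [0,0,0,0,0,-0.28,-1],
  [0,0,0,0,0,-0.42,-1],
  [0,0,0,0,0,-0.56,-1],
  [0,0,0,0,0,-0.7,-1],
  [0,0,0,0,0,-0.84,-1],
  [0,0,0,0,0,-0.98,-1],
  [0,0,0,0,0,-1.12,-1],
  [0,0,0,0,0,-1.26,-1],
  [0,0,0,0,0,-1.4,-1],
  [0,0,0,0,0,-1.54,-1],
  [0,0,0,0,0,-1.68,-1],
  [0,0,0,0,0,-1.82,-1],
  [0,0,0,0,0,-1.96,-1],
  [0,0,0,0,0,-2.1,-1],
  [0,0,0,0,0,-2.24,-1],
  [0,0,0,0,0,-2.38,-1],
  [0,0,0,0,0,-2.4,-1],
  [0,0,0,0,0,-2.4,-1],
])

```text
time: 6.75
ee_pos: [0.5025, -0.306, 0.0605]
tcp_rot: [[-0.042, 0.999, 0.002], [0.999, 0.042, 0.0], [0.0, 0.003, -1.0]]
wrist_force: [-0.3, -1.5, 0.3]
gripper_width: 0.013
```

Request:
servo_tool([
  [0,0,0,0,0,-0.14,-1],
  [0,0,0,0,0,-0.28,-1],
  [0,0,0,0,0,-0.4,-1],
  [0,0,0,0,0,-0.44,-1],
  [0,0,0,0,0,-0.44,-1],
  [0,0,0,0,0,-0.44,-1],
  [0,0,0,0,0,-0.44,0],
  [0,0,0,0,0,-0.44,0],
  [0,0,0,0,0,-0.44,0],
  [0,0,0,0,0,-0.44,0],
  [0,0,5,0,0,-0.44,0],
  [0,0,10,0,0,-0.44,0],
  [-4,0,15,0,0,-0.44,0.6],
  [-8,0,18,0,0,-0.44,1],
  [-8,0,18,0,0,-0.44,1],
  [-8,0,18,0,0,-0.44,1],
])

```text
time: 8.35
ee_pos: [0.4224, -0.3068, 0.2425]
tcp_rot: [[0.389, 0.921, 0.006], [0.921, -0.389, -0.003], [-0.001, 0.006, -1.0]]
wrist_force: [0.8, -0.2, -0.1]
gripper_width: 0.0853
```

Run:
```python
from h import *
s=read_state(); print(s["time"],np.round(s["ee_pos"],4),np.round(s["joints"],1), np.degrees(np.arctan2(s["tcp_rot"][1][0],s["tcp_rot"][0][0]))%360)
p=capture("wrist");save(p,"w3",scale=1.5)
o=ortho(p,s,0.044,(.52,.575,-.335,-.265),.0001); cv2.imwrite("pics/win3.png",o)
W=wcloud(p,s);m=(W[...,2]>.06)&(W[...,2]<.09)&(W[...,0]>.46)&(W[...,0]<.54)&(W[...,1]>-.34)&(W[...,1]<-.27)
P=W[m]; print(m.sum(), cv2.minAreaRect(P[:,:2].astype(np.float32)),np.percentile(P[:,2],[5,50,95]))
m=(W[...,2]>.035)&(W[...,2]<.05)&(W[...,0]>.4)&(W[...,0]<.6)&(W[...,1]>-.42)&(W[...,1]<-.22)
P=W[m]; print(m.sum(), cv2.minAreaRect(P[:,:2].astype(np.float32)))
```

```text
8.35 [ 0.4224 -0.3068  0.2425] [-43.   14.9  -3.1  71.6   0.1  69.9] 67.1168834088951
662 ((0.5028197169303894, -0.30468547344207764), (0.043090835213661194, 0.014855297282338142), 67.6697998046875) [0.06457331 0.08075082 0.08222792]
11446 ((0.5027210712432861, -0.30604660511016846), (0.1375272125005722, 0.1371009349822998), 84.86408996582031)
```

View pics/win3.png

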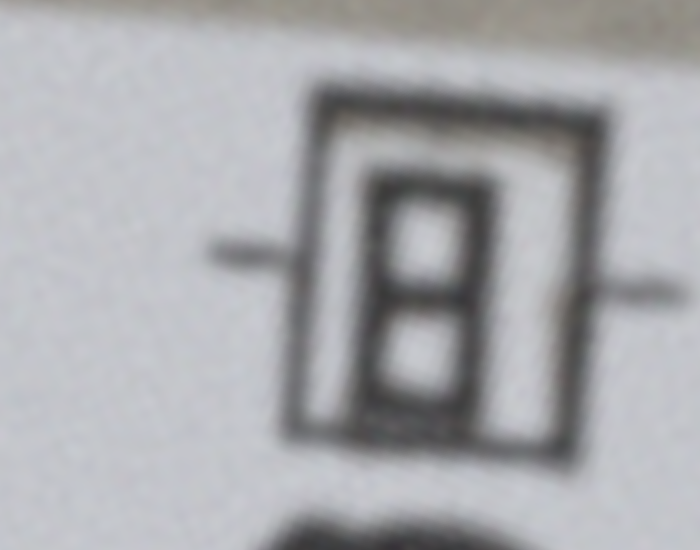

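View pics/w3.png

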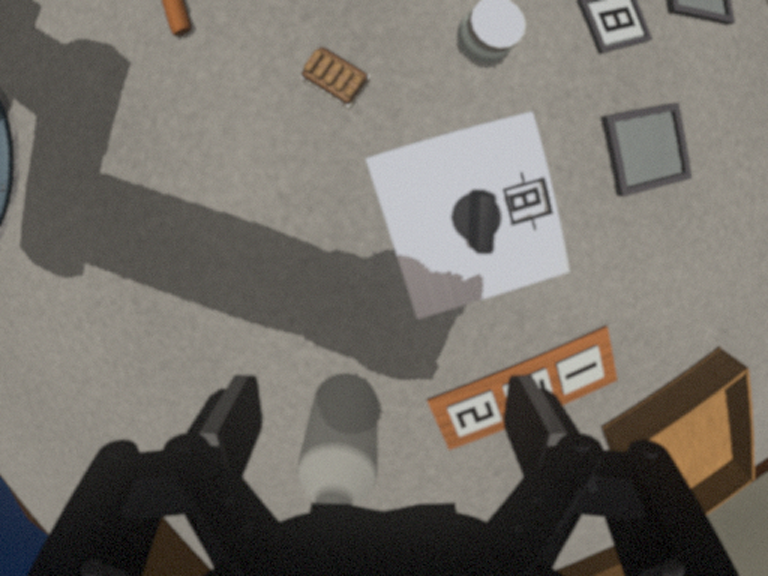

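The drum shows 8 centred (bar yaw 67.7° against a target of 67.3°). Next are the specimens, teeth-down ones first. I'll move over the left one and turn the wrist.

Request:
servo_tool([
  [0,2,4,0,0,0.15,1],
  [0,4,4,0,0,0.3,1],
  [0,6,4,0,0,0.45,1],
  [0,8,4,0,0,0.6,1],
  [0,10,4,0,0,0.75,1],
  [0,12,4,0,0,0.9,1],
  [0,14,4,0,0,1.05,1],
  [0,16,4,0,0,1.2,1],
  [0,18,4,0,0,1.35,1],
  [0,20,4,0,0,1.5,1],
  [0,22,4,0,0,1.65,1],
  [0,24,4,0,0,1.8,1],
  [0,26,4,0,0,1.95,1],
  [0,28,4,0,0,2.1,1],
  [1,30,4,0,0,2.25,1],
  [2,32,4,0,0,2.4,1],
  [4,34,4,0,0,2.55,1],
  [4,37,4,0,0,2.7,1],
  [4,37,4,0,0,2.85,1],
  [4,37,4,0,0,2.9,1],
])

```text
time: 10.4
ee_pos: [0.4628, 0.0655, 0.2782]
tcp_rot: [[-0.592, -0.806, -0.008], [-0.806, 0.592, 0.003], [0.002, 0.008, -1.0]]
wrist_force: [-0.6, -0.2, 0.3]
gripper_width: 0.0853
```

```bash
cat >> h.py <<'E'
from scipy.spatial.transform import Rotation as Ro
def Rt(psi,phi,flip=True):
    """psi: yaw of e (deg), phi: tilt (deg), >0 tool points toward +e"""
    a,f=np.radians(psi),np.radians(phi); e=np.array([np.cos(a),np.sin(a),0]); zw=np.array([0,0,1.])
    x=np.cos(f)*e+np.sin(f)*zw
    if flip: x=-x
    z=-np.cos(f)*zw+np.sin(f)*e
    return np.stack([x,np.cross(z,x),z],1)
def go(pos,psi,phi,flip=True,frm=None):
    """shift(cm) and rotvec from frm=(pos,R) or the present"""
    if frm is None:
        s=read_state(); frm=(np.array(s["ee_pos"]),np.array(s["tcp_rot"]))
    R=Rt(psi,phi,flip); d=(np.array(pos)-frm[0])*100; r=Ro.from_matrix(R@np.array(frm[1]).T).as_rotvec()
    print("to",np.round(pos,3),psi,phi,"->",np.round(d,2),np.round(r,3)); return np.array(pos),R
def wfoss(p,s,box,zmin=.008,zmax=.045,name=None):
    W=wcloud(p,s); m=(W[...,2]>zmin)&(W[...,2]<zmax)&(W[...,0]>box[0])&(W[...,0]<box[1])&(W[...,1]>box[2])&(W[...,1]<box[3])
    n,l,st,c=cv2.connectedComponentsWithStats(m.astype(np.uint8),connectivity=4)
    for i in range(1,n):
        if st[i,4]<80: continue
        P=W[l==i]; zt=np.percentile(P[:,2],90); T=P[P[:,2]>zt-.006]
        for nm,Q in (("all",P),("top",T)):
            (cx,cy),(w,h),a=cv2.minAreaRect(Q[:,:2].astype(np.float32))
            if w<h: w,h,a=h,w,a+90
            print(nm,"c=(%.4f,%.4f) L=%.3f W=%.3f yaw=%.1f ztop=%.3f n=%d"%(cx,cy,w,h,(a+90)%180-90,zt,len(Q)),p["pixels"][l==i].mean(0).astype(int))
E
python3 - <<'E'
from h import *
s=read_state(); print(s["time"],np.round(s["ee_pos"],4),np.round(s["joints"],1))
p=capture("wrist");save(p,"w4",scale=1.5)
wfoss(p,s,(.36,.54,-.25,.25))
t=capture("top"); fossils(t)
save(t,"t4",crop=(150,100,440,300),scale=2.7)
E
```

```text
10.4 [0.4628 0.0655 0.2782] [  0.2   8.9  -5.5  76.1   0.2 -53.5]
all c=(0.5066,-0.2430) L=0.067 W=0.015 yaw=-2.0 ztop=0.044 n=509 [123 123 122]
top c=(0.5064,-0.2440) L=0.067 W=0.015 yaw=-5.8 ztop=0.044 n=319 [123 123 122]
all c=(0.4445,-0.1560) L=0.049 W=0.033 yaw=-57.2 ztop=0.028 n=768 [106  85  63]
top c=(0.4443,-0.1566) L=0.047 W=0.021 yaw=-57.4 ztop=0.028 n=441 [106  85  63]
all c=(0.4567,-0.0419) L=0.050 W=0.035 yaw=52.5 ztop=0.028 n=967 [126 117 104]
top c=(0.4567,-0.0419) L=0.050 W=0.035 yaw=52.5 ztop=0.028 n=962 [126 117 104]
all c=(0.3634,0.0686) L=0.090 W=0.011 yaw=87.0 ztop=0.019 n=411 [118 115 114]
top c=(0.3634,0.0686) L=0.090 W=0.011 yaw=87.2 ztop=0.019 n=389 [118 115 114]
all c=(0.4456,0.0882) L=0.050 W=0.034 yaw=62.3 ztop=0.028 n=932 [171 172 175]
top c=(0.4456,0.0882) L=0.050 W=0.034 yaw=62.3 ztop=0.028 n=916 [171 172 175]
all c=(0.4272,0.1763) L=0.048 W=0.032 yaw=54.4 ztop=0.027 n=683 [107  86  64]
top c=(0.4274,0.1769) L=0.047 W=0.020 yaw=54.4 ztop=0.027 n=381 [107  86  64]
c=(0.4568,-0.0434) L=0.050 W=0.034 long-axis yaw=53.1 ztop=0.031 n=186 [138 130 118]
c=(0.4433,-0.1578) L=0.049 W=0.033 long-axis yaw=-57.8 ztop=0.029 n=175 [125 100  73]
```

View pics/w4.png

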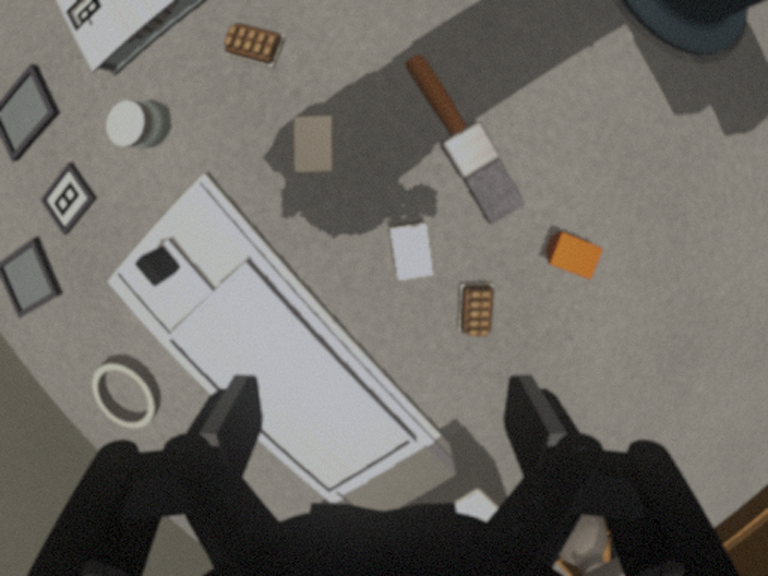

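Run:
```python
from h import *
s=read_state(); p=capture("wrist"); W=wcloud(p,s)
o=ortho(p,s,0.03,(.53,.75,-.1,.32),.0006); cv2.imwrite("pics/sled4.png",o)
X,Y,Z=W[...,0],W[...,1],W[...,2]
m=(Z>.055)&(Z<.08)&(X>.5)&(X<.75)&(Y>-.1)&(Y<0); print("handle",cv2.minAreaRect(W[m][:,:2].astype(np.float32)),m.sum())
m=(X>.6)&(X<.67)&(Y>.05)&(Y<.2)&(Z<.05); print("floor z",np.percentile(Z[m],[10,50,90]))
f=(.4456,.0882); e=np.array([np.cos(np.radians(62.3)),np.sin(np.radians(62.3))])
P=np.array([f[0]+.006*e[0],f[1]+.006*e[1],.010]); zt=Rt(62.3,42)[:,2]
a=go(P-.1*zt,62.3,42); go(P,62.3,42,frm=a)
```

```text
handle ((0.6398591995239258, -0.049360036849975586), (0.014736516401171684, 0.030434532091021538), 1.9127790927886963) 249
floor z [0.02203253 0.02305257 0.02402482]
to [0.417 0.034 0.084] 62.3 42 -> [ -4.54  -3.02 -19.45] [ 0.619 -0.398  0.147]
to [0.448 0.094 0.01 ] 62.3 42 -> [ 3.11  5.92 -7.43] [0. 0. 0.]
```

View pics/sled4.png

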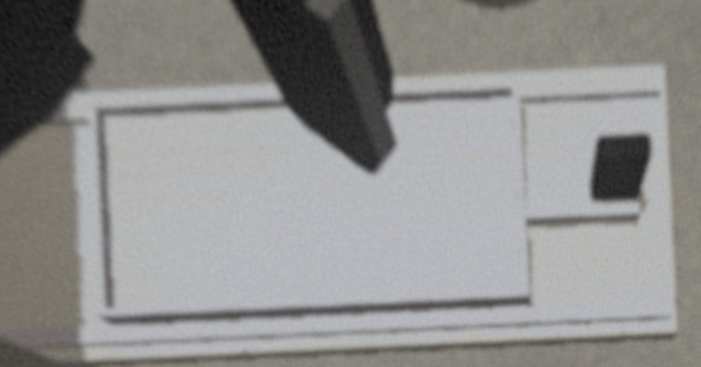

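The sled's centre is at about (0.630, 0.134) with its y axis at yaw 92.3°. I'll approach the left teeth-down specimen tilted 42°.

Request:
servo_tool([
  [-4.5,-3,-2,0.12,-0.08,0.03,0.3],
  [-4.5,-3,-5,0.25,-0.16,0.06,0.3],
  [-4.5,-3,-9,0.37,-0.24,0.09,0.3],
  [-4.5,-3,-13,0.5,-0.32,0.12,0.3],
  [-4.5,-3,-16,0.619,-0.398,0.147,0.3],
  [-4.5,-3,-19.4,0.619,-0.398,0.147,0.3],
  [-4.5,-3,-19.4,0.619,-0.398,0.147,0.3],
  [-4.5,-3,-19.4,0.619,-0.398,0.147,0.3],
])

```text
time: 11.35
ee_pos: [0.4174, 0.0349, 0.0849]
tcp_rot: [[-0.347, -0.885, 0.31], [-0.656, 0.465, 0.594], [-0.67, 0.003, -0.742]]
wrist_force: [0.0, 0.6, 0.3]
gripper_width: 0.0555
```

Run:
```python
from h import *
s=read_state(); print(s["time"],np.round(s["ee_pos"],4),np.round(s["joints"],1))
p=capture("wrist");save(p,"w5",scale=1.5)
wfoss(p,s,(.40,.5,.04,.14))
f=(.4456,.0882); e=np.array([np.cos(np.radians(62.3)),np.sin(np.radians(62.3))])
P=np.array([f[0]+.006*e[0],f[1]+.006*e[1],.010])
go(P,62.3,42)
```

```text
11.35 [0.4174 0.0349 0.0849] [ -35.3   12.4  -47.    37.5   41.6 -100.1]
all c=(0.4452,0.0876) L=0.050 W=0.034 yaw=62.2 ztop=0.028 n=1953 [170 163 143]
top c=(0.4452,0.0876) L=0.050 W=0.034 yaw=62.2 ztop=0.028 n=1436 [170 163 143]
to [0.448 0.094 0.01 ] 62.3 42 -> [ 3.    5.89 -7.58] [-0.     0.001 -0.   ]
```

View pics/w5.png

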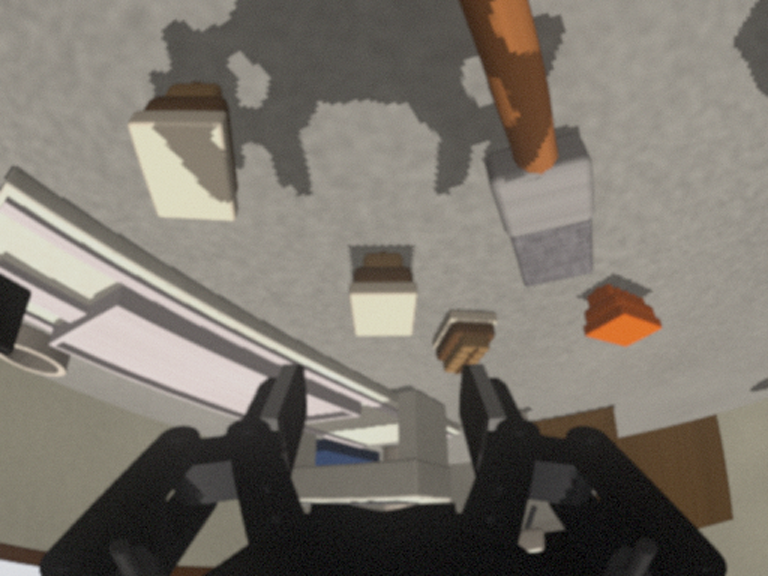

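Request:
servo_tool([
  [1,2,-2.5,0,0,0,0.3],
  [2,3.9,-5,0,0,0,0.3],
  [3,5.85,-7.5,0,0,0,0.3],
  [3,5.85,-7.5,0,0,0,0.3],
  [3,5.85,-7.5,0,0,0,0.3],
  [3,5.85,-7.5,0,0,0,-1],
  [3,5.85,-7.5,0,0,0,-1],
  [3,5.85,-7.5,0,0,0,-1],
  [3,5.85,-7.5,0,0,0,-1],
  [3,5.85,-7.5,0,0,0,-1],
  [3,5.85,-7.5,0,0,0,-1],
])

```text
time: 12.5
ee_pos: [0.4499, 0.0924, 0.0125]
tcp_rot: [[-0.343, -0.885, 0.315], [-0.657, 0.466, 0.593], [-0.671, -0.003, -0.741]]
wrist_force: [-2.4, -1.0, 7.4]
gripper_width: 0.033
```

Gripped at 33 mm. Next I lift and rotate so it can stand on its end.

Run:
```python
from h import *
s=read_state(); fr=(np.array(s["ee_pos"]),np.array(s["tcp_rot"]))
for ph in (20,0,-20,-48):
    go((.48,.02,.13),92.3 if ph<20 else 77,ph,frm=fr)
```

```text
to [0.48 0.02 0.13] 77 20 -> [ 3.01 -7.24 11.75] [-0.363  0.138  0.254]
to [0.48 0.02 0.13] 92.3 0 -> [ 3.01 -7.24 11.75] [-0.725  0.167  0.499]
to [0.48 0.02 0.13] 92.3 -20 -> [ 3.01 -7.24 11.75] [-1.069  0.245  0.47 ]
to [0.48 0.02 0.13] 92.3 -48 -> [ 3.01 -7.24 11.75] [-1.549  0.353  0.408]
```

Request:
servo_tool([
  [0,0,4,0,0,0,-1],
  [0,0,8,0,0,0,-1],
  [0,-1,11.7,0,0,0,-1],
  [1,-3,11.7,-0.18,0.07,0.12,-1],
  [2,-5,11.7,-0.363,0.138,0.254,-1],
  [3,-7.2,11.7,-0.54,0.15,0.38,-1],
  [3,-7.2,11.7,-0.725,0.167,0.499,-1],
  [3,-7.2,11.7,-0.9,0.21,0.48,-1],
  [3,-7.2,11.7,-1.069,0.245,0.47,-1],
  [3,-7.2,11.7,-1.2,0.28,0.45,-1],
  [3,-7.2,11.7,-1.35,0.31,0.43,-1],
  [3,-7.2,11.7,-1.47,0.34,0.415,-1],
  [3,-7.2,11.7,-1.549,0.353,0.408,-1],
  [3,-7.2,11.7,-1.549,0.353,0.408,-1],
  [3,-7.2,11.7,-1.549,0.353,0.408,-1],
  [3,-7.2,11.7,-1.549,0.353,0.408,-1],
])

```text
time: 14.1
ee_pos: [0.4791, 0.0211, 0.1281]
tcp_rot: [[0.031, -0.999, 0.028], [-0.668, -0.041, -0.743], [0.744, 0.005, -0.669]]
wrist_force: [-0.0, -0.4, -0.4]
gripper_width: 0.0331
```

Run:
```python
from h import *
s=read_state(); print(s["time"],np.round(s["ee_pos"],4),np.round(s["joints"],1),s["gripper_width"])
p=capture("wrist");save(p,"w6",scale=1.5)
go((.48,.02,.020),92.3,-48)
```

```text
14.1 [0.4791 0.0211 0.1281] [ 21.4  30.9 -14.4  64.8 -44.6 -62.8] 0.033062063797298175
to [0.48 0.02 0.02] 92.3 -48 -> [  0.03  -0.06 -10.9 ] [-0.001 -0.002 -0.   ]
```

View pics/w6.png

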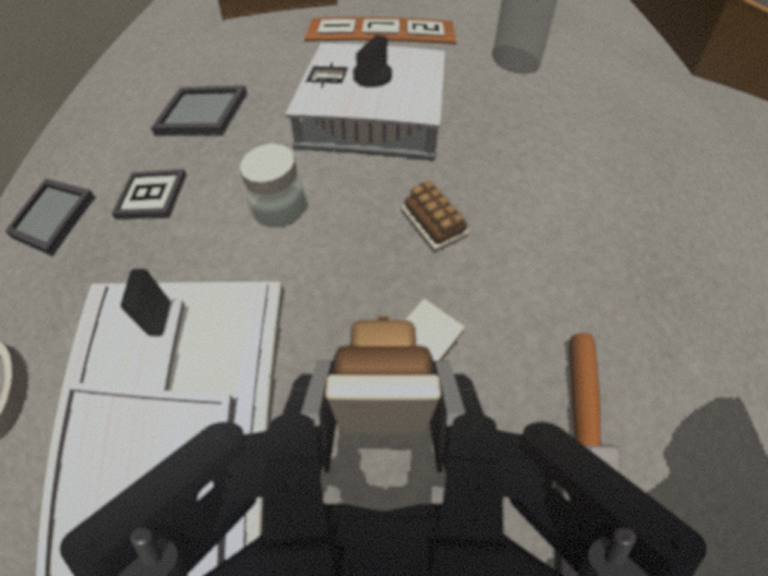

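The specimen (px 385,400) is held upright with teeth facing away. Lowering and releasing.

Request:
servo_tool([
  [0,0,-4,0,0,0,-1],
  [0,0,-8,0,0,0,-1],
  [0,0,-10,0,0,0,-1],
  [0,0,-10.6,0,0,0,-1],
  [0,0,-10.9,0,0,0,-1],
  [0,0,-10.9,0,0,0,-1],
  [0,0,-10.9,0,0,0,0],
  [0,0,-10.9,0,0,0,0.2],
  [0,0,-10.9,0,0,0,0.3],
  [0,0,-10.9,0,0,0,0.3],
  [0,2,-9,0,0,0,0.3],
  [0,4.5,-6.5,0,0,0,0.3],
  [0,7,-4,0,0,0,0.3],
  [0,7,-2,0,0,0,0.3],
  [0,7,-1,0,0,0,0.3],
])

```text
time: 15.65
ee_pos: [0.4807, 0.0917, 0.1206]
tcp_rot: [[0.028, -0.999, 0.031], [-0.67, -0.042, -0.742], [0.742, -0.0, -0.67]]
wrist_force: [-0.3, -0.3, -1.5]
gripper_width: 0.0555
```

Run:
```python
from h import *
s=read_state(); print(s["time"],np.round(s["ee_pos"],4),np.round(s["joints"],1),s["gripper_width"])
p=capture("wrist");save(p,"w7",scale=1.5)
wfoss(p,s,(.43,.53,-.02,.07),zmax=.07)
```

```text
15.65 [0.4807 0.0917 0.1206] [ 28.   36.4  -6.3  72.8 -42.  -54.4] 0.05551711403339728
all c=(0.4615,-0.0158) L=0.018 W=0.008 yaw=0.0 ztop=0.028 n=173 [112 106  96]
top c=(0.4615,-0.0158) L=0.018 W=0.008 yaw=0.0 ztop=0.028 n=114 [112 106  96]
all c=(0.4813,0.0237) L=0.034 W=0.029 yaw=2.5 ztop=0.049 n=1481 [123 110  95]
top c=(0.4811,0.0235) L=0.034 W=0.028 yaw=1.0 ztop=0.049 n=946 [123 110  95]
```

View pics/w7.png

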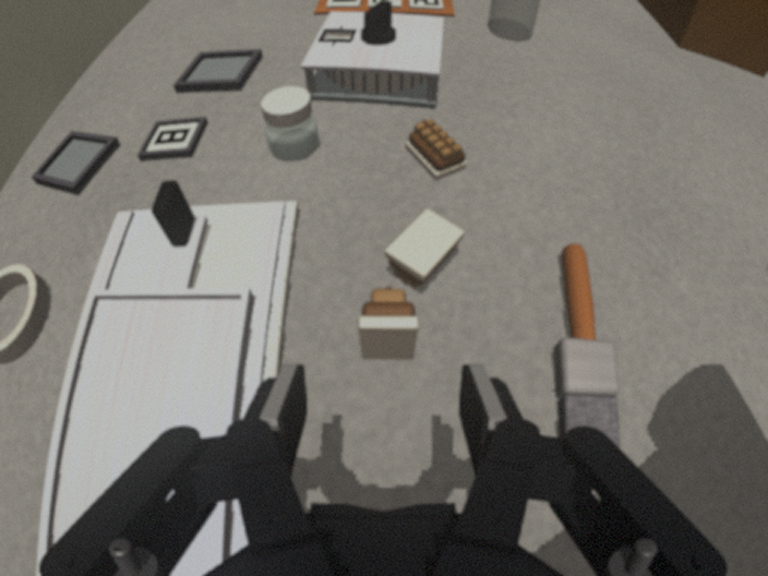

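Run:
```python
from h import *
s=read_state(); fr=(np.array(s["ee_pos"]),np.array(s["tcp_rot"]))
P=np.array([.4812,.0296,.024]); zt=Rt(91.8,47)[:,2]
for ph in (-20,0,20): go((.481,.02,.16),91.8,ph,frm=fr)
go(P-.1*zt,91.8,47,frm=fr); go(P,91.8,47,frm=fr)
```

```text
to [0.481 0.02  0.16 ] 91.8 -20 -> [ 0.02 -7.13  3.87] [ 0.487  0.019 -0.009]
to [0.481 0.02  0.16 ] 91.8 0 -> [ 0.02 -7.13  3.87] [ 0.836  0.031 -0.009]
to [0.481 0.02  0.16 ] 91.8 20 -> [ 0.02 -7.13  3.87] [ 1.185  0.044 -0.008]
to [ 0.483 -0.043  0.092] 91.8 47 -> [  0.27 -13.48  -2.91] [ 1.656  0.061 -0.006]
to [0.481 0.03  0.024] 91.8 47 -> [ 0.04 -6.17 -9.73] [ 1.656  0.061 -0.006]
```

Request:
servo_tool([
  [0,0,3,0,0,0,0.3],
  [0,-2,4,0.15,0.01,0,0.3],
  [0,-4,5,0.3,0.01,-0.01,0.3],
  [0,-6,5,0.45,0.02,-0.01,0.3],
  [0,-8,5,0.6,0.02,-0.01,0.3],
  [0,-10,5,0.75,0.03,-0.01,0.3],
  [0.2,-12,5,0.9,0.03,-0.01,0.3],
  [0.2,-13.5,5,1.05,0.04,-0.01,0.3],
  [0.2,-13.5,5,1.2,0.045,-0.01,0.3],
  [0.2,-13.5,4,1.35,0.05,-0.007,0.3],
  [0.2,-13.5,2,1.5,0.055,-0.006,0.3],
  [0.2,-13.5,0,1.656,0.061,-0.006,0.3],
  [0.2,-13.5,-2.9,1.656,0.061,-0.006,0.3],
  [0.2,-13.5,-2.9,1.656,0.061,-0.006,0.3],
  [0.2,-13.5,-2.9,1.656,0.061,-0.006,0.3],
])

```text
time: 17.2
ee_pos: [0.4822, -0.0434, 0.0923]
tcp_rot: [[0.02, -1.0, -0.023], [-0.68, -0.031, 0.732], [-0.733, 0.001, -0.681]]
wrist_force: [-0.2, 0.4, 0.2]
gripper_width: 0.0554
```

Run:
```python
from h import *
s=read_state(); print(s["time"],np.round(s["ee_pos"],4),np.round(s["joints"],1),s["gripper_width"])
p=capture("wrist");save(p,"w8",scale=1.5)
wfoss(p,s,(.43,.53,-.02,.07),zmax=.07)
go([.4812,.0296,.024],91.8,47)
```

```text
17.2 [ 0.4822 -0.0434  0.0923] [ -35.5   39.    -7.2   76.8   35.6 -138.1] 0.05541148612284593
all c=(0.4816,0.0215) L=0.034 W=0.029 yaw=2.6 ztop=0.048 n=2156 [105  88  68]
top c=(0.4810,0.0217) L=0.033 W=0.028 yaw=2.6 ztop=0.048 n=698 [105  88  68]
to [0.481 0.03  0.024] 91.8 47 -> [-0.17  7.31 -6.94] [-0.     0.001 -0.   ]
```

View pics/w8.png

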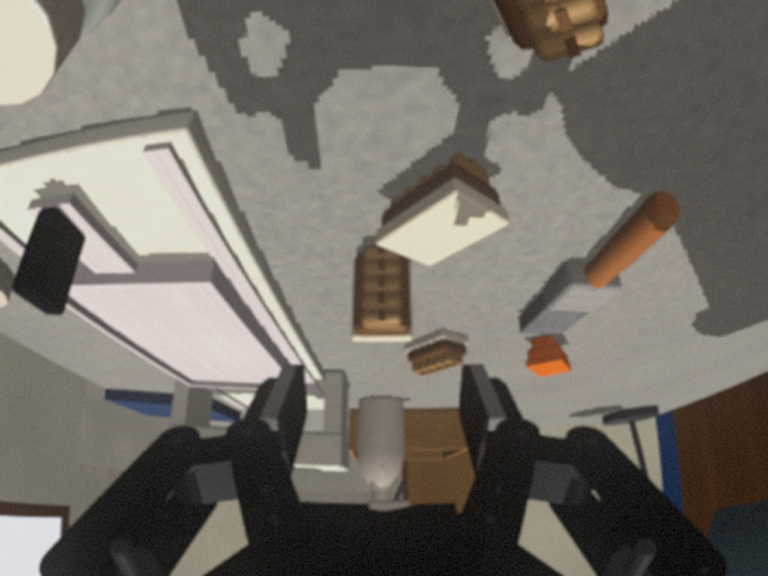

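Request:
servo_tool([
  [0,2.4,-2.3,0,0,0,0.3],
  [-0.1,4.8,-4.6,0,0,0,0.3],
  [-0.1,7.2,-6.9,0,0,0,0.3],
  [-0.1,7.2,-6.9,0,0,0,0.3],
  [-0.1,7.2,-6.9,0,0,0,0.3],
  [-0.1,7.2,-6.9,0,0,0,-1],
  [-0.1,7.2,-6.9,0,0,0,-1],
  [-0.1,7.2,-6.9,0,0,0,-1],
  [-0.1,7.2,-6.9,0,0,0,-1],
  [-0.1,7.2,-6.9,0,0,0,-1],
  [-0.1,7.2,-6.9,0,0,0,-1],
  [-0.1,7.2,-2,0,0,0,-1],
  [-0.1,7.2,3,0,0,0,-1],
  [-0.1,7.2,6,0,0,0,-1],
  [-0.1,7.2,6,0,0,0,-1],
])

```text
time: 18.75
ee_pos: [0.4846, 0.0265, 0.1577]
tcp_rot: [[0.027, -0.999, -0.016], [-0.684, -0.03, 0.728], [-0.729, -0.009, -0.685]]
wrist_force: [0.5, 0.0, -0.9]
gripper_width: 0.0325
```

Run:
```python
from h import *
s=read_state(); print(s["time"],np.round(s["ee_pos"],4),np.round(s["joints"],1),s["gripper_width"])
p=capture("wrist");save(p,"w9",scale=1.5)
fr=(np.array(s["ee_pos"]),np.array(s["tcp_rot"]))
for ph in (20,0,-20,-40): go((.6335,.05,.15),92.3,ph,frm=fr)
go((.6335,.05,.034),92.3,-40,frm=fr)
```

```text
18.75 [0.4846 0.0265 0.1577] [ -29.1   30.5  -10.4   77.3   39.  -131.2] 0.03251588903881683
to [0.634 0.05  0.15 ] 92.3 20 -> [14.89  2.35 -0.77] [-0.467 -0.008  0.007]
to [0.634 0.05  0.15 ] 92.3 0 -> [14.89  2.35 -0.77] [-0.816 -0.02   0.006]
to [0.634 0.05  0.15 ] 92.3 -20 -> [14.89  2.35 -0.77] [-1.165 -0.033  0.003]
to [0.634 0.05  0.15 ] 92.3 -40 -> [14.89  2.35 -0.77] [-1.514e+00 -4.600e-02  1.000e-03]
to [0.634 0.05  0.034] 92.3 -40 -> [ 14.89   2.35 -12.37] [-1.514e+00 -4.600e-02  1.000e-03]
```

View pics/w9.png

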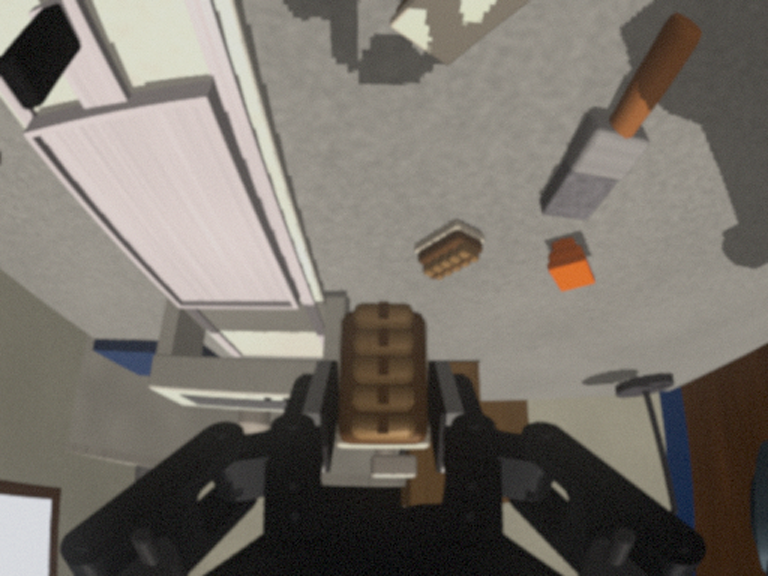

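Request:
servo_tool([
  [3,0,0,-0.14,0,0,-1],
  [6,1,0,-0.28,0,0,-1],
  [9,1,0,-0.42,-0.01,0,-1],
  [12,2,0,-0.56,-0.01,0.01,-1],
  [14.9,2.3,0,-0.7,-0.015,0.01,-1],
  [14.9,2.3,0,-0.84,-0.02,0.006,-1],
  [14.9,2.3,0,-0.98,-0.025,0.005,-1],
  [14.9,2.3,0,-1.12,-0.03,0.004,-1],
  [14.9,2.3,0,-1.26,-0.035,0.003,-1],
  [14.9,2.3,0,-1.4,-0.04,0.002,-1],
  [14.9,2.3,0,-1.514,-0.046,0.001,-1],
  [14.9,2.3,-3,-1.514,-0.046,0.001,-1],
  [14.9,2.3,-6,-1.514,-0.046,0.001,-1],
  [14.9,2.3,-8,-1.514,-0.046,0.001,-1],
  [14.9,2.3,-8,-1.514,-0.046,0.001,-1],
  [14.9,2.3,-8,-1.514,-0.046,0.001,-1],
])

```text
time: 20.4
ee_pos: [0.6319, 0.0492, 0.0744]
tcp_rot: [[0.03, -0.999, 0.021], [-0.765, -0.037, -0.643], [0.643, 0.003, -0.766]]
wrist_force: [0.6, 0.1, -0.4]
gripper_width: 0.032
```

Run:
```python
from h import *
s=read_state(); print(s["time"],np.round(s["ee_pos"],4),np.round(s["joints"],1),s["gripper_width"])
p=capture("wrist");save(p,"w10",scale=1.5)
go((.6335,.048,.034),92.3,-40)
t=capture("scene"); save(t,"s10",crop=(180,150,360,270),scale=4)
W=wcloud(p,s); m=(W[...,2]>.05)&(W[...,2]<.12)&(abs(W[...,0]-.634)<.012)&(abs(W[...,1]-.05)<.03)
P=W[m]; print(len(P)); 
for y0 in np.arange(.02,.08,.005):
    q=P[(P[:,1]>y0)&(P[:,1]<=y0+.005)]; 
    if len(q): print(round(y0,3),q[:,2].max().round(4),q[:,2].min().round(4),len(q))
```

```text
20.4 [0.6319 0.0492 0.0744] [ 16.3  44.1   7.6  65.3 -38.5 -71.7] 0.0319609243801547
to [0.634 0.048 0.034] 92.3 -40 -> [ 0.07 -0.14 -4.16] [ 0.    -0.001  0.003]
4398
0.02 0.0906 0.0803 8
0.025 0.0921 0.0794 355
0.03 0.0918 0.0803 413
0.035 0.0927 0.0803 409
0.04 0.0924 0.0807 420
0.045 0.0936 0.0808 446
0.05 0.0933 0.0811 453
0.055 0.0942 0.081 475
0.06 0.0941 0.0814 473
0.065 0.0943 0.0813 507
0.07 0.0934 0.0657 439
```

View pics/w10.png

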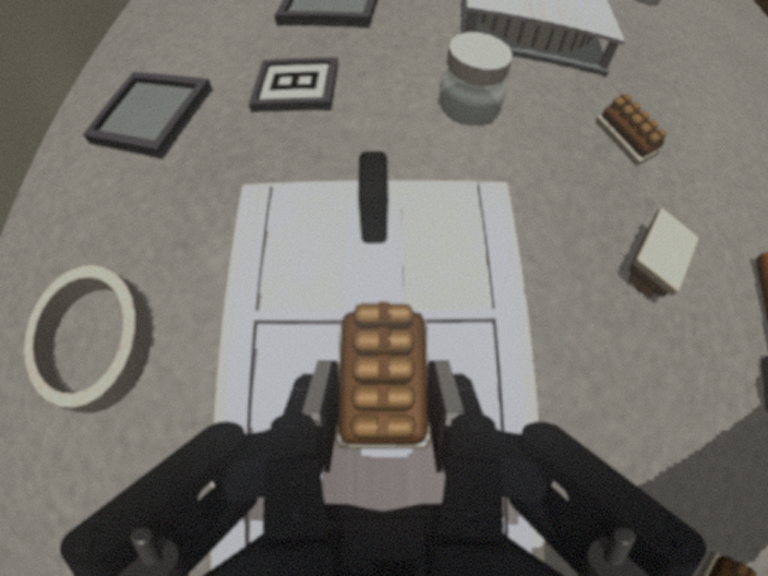

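View pics/s10.png

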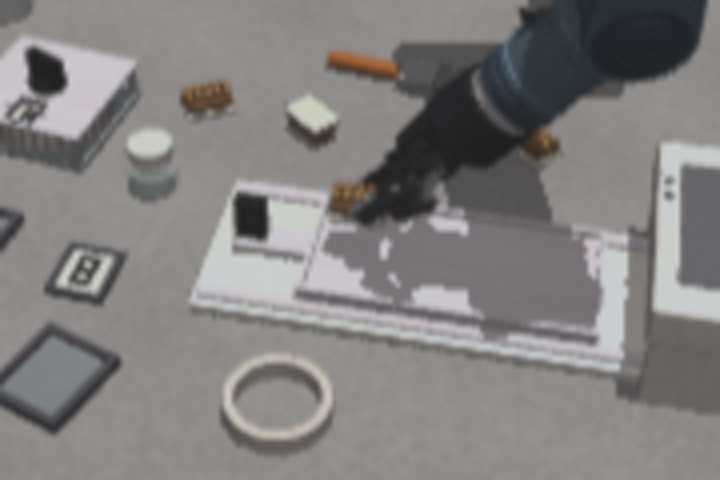

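Request:
servo_tool([
  [0.1,0,-2.5,0,0,0,-1],
  [0.1,0,-3.6,0,0,0,-1],
  [0.1,0,-4,0,0,0,-1],
  [0.1,0,-4.1,0,0,0,-1],
  [0.1,0,-4.1,0,0,0,-1],
])

```text
time: 21.0
ee_pos: [0.6347, 0.0497, 0.0361]
tcp_rot: [[0.027, -0.999, 0.025], [-0.766, -0.037, -0.642], [0.643, -0.002, -0.766]]
wrist_force: [-0.2, -0.0, -0.5]
gripper_width: 0.0325
```

Request:
servo_tool([
  [0,-0.05,-0.25,0,0,0,-1],
  [0,-0.05,-0.25,0,0,0,-1],
  [0,-0.05,-0.25,0,0,0,-0.1],
  [0,-0.05,-0.25,0,0,0,0.1],
  [0,-0.05,-0.25,0,0,0,0.2],
  [0,-0.05,-0.25,0,0,0,0.2],
  [0,1.5,2,0,0,0,0.2],
  [0,4,5,0,0,0,0.2],
  [0,5,9,0,0,0,0.2],
  [0,5,12,0,0,0,0.3],
  [0,5,12,0,0,0,0.3],
])

```text
time: 22.1
ee_pos: [0.6374, 0.1009, 0.1613]
tcp_rot: [[0.023, -0.999, 0.032], [-0.767, -0.038, -0.641], [0.641, -0.01, -0.767]]
wrist_force: [0.8, 0.2, 0.5]
gripper_width: 0.0555
```

```bash
cat >> h.py <<'E'
SC=np.array([.630,.134]); SY=np.array([-.040,.999])
def onsled(p,s,name=None):
    """brown/pale blobs above the sled floor, in world"""
    wfoss(p,s,(.57,.69,.0,.262),zmin=.034,zmax=.09)
E
python3 - <<'E'
from h import *
s=read_state(); print(s["time"],np.round(s["ee_pos"],4),np.round(s["joints"],1),s["gripper_width"])
p=capture("wrist");save(p,"w11",scale=1.5)
onsled(p,s)
wfoss(p,s,(.36,.53,-.25,.25))
E
```

```text
22.1 [0.6374 0.1009 0.1613] [ 20.3  43.9  20.5  80.7 -37.7 -66.8] 0.05549860959582768
all c=(0.6364,0.0494) L=0.048 W=0.031 yaw=-88.8 ztop=0.052 n=1511 [116  95  75]
top c=(0.6363,0.0492) L=0.046 W=0.021 yaw=-87.4 ztop=0.052 n=897 [116  95  75]
all c=(0.4849,-0.2415) L=0.089 W=0.018 yaw=-1.2 ztop=0.044 n=850 [109 107 104]
top c=(0.4849,-0.2414) L=0.089 W=0.018 yaw=-1.0 ztop=0.044 n=390 [109 107 104]
all c=(0.4456,-0.1553) L=0.049 W=0.031 yaw=-56.4 ztop=0.028 n=633 [90 73 55]
top c=(0.4451,-0.1558) L=0.047 W=0.022 yaw=-57.5 ztop=0.028 n=313 [90 73 55]
all c=(0.4578,-0.0416) L=0.051 W=0.035 yaw=53.0 ztop=0.028 n=987 [155 155 144]
top c=(0.4578,-0.0416) L=0.051 W=0.035 yaw=53.0 ztop=0.028 n=865 [155 155 144]
all c=(0.3660,0.0700) L=0.089 W=0.012 yaw=-89.9 ztop=0.019 n=640 [72 69 67]
top c=(0.3660,0.0697) L=0.089 W=0.012 yaw=-89.9 ztop=0.019 n=472 [72 69 67]
all c=(0.4194,0.1644) L=0.031 W=0.015 yaw=-39.3 ztop=0.028 n=256 [60 46 33]
top c=(0.4194,0.1646) L=0.022 W=0.015 yaw=-38.1 ztop=0.028 n=174 [60 46 33]
```

View pics/w11.png

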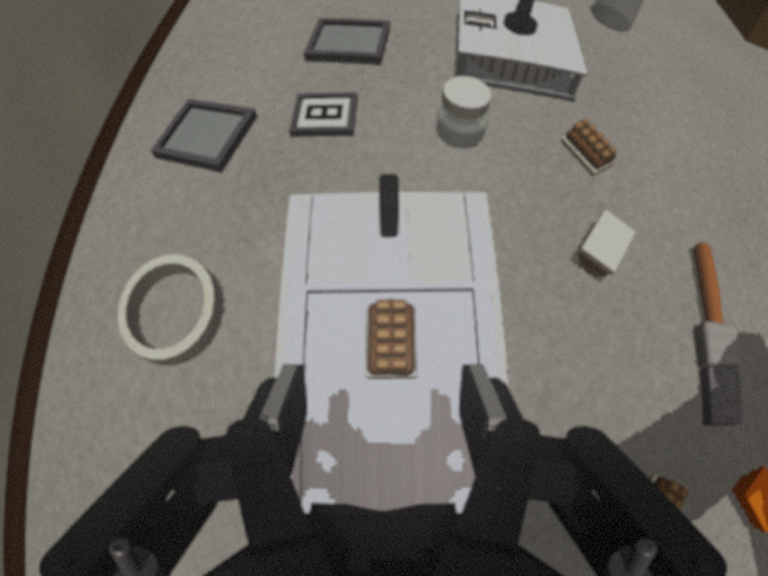

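The first flipped specimen lies teeth up on the sled at (0.636, 0.049), top height 52 mm as expected. Next is the second teeth-down one, now at (0.457, -0.042).

Run:
```python
from h import *
s=read_state(); fr=(np.array(s["ee_pos"]),np.array(s["tcp_rot"]))
e=Rt(52.9,0,False)[:,0]; P=np.array([.4572,-.0418,.0])+.006*e; P[2]=.009; zt=Rt(52.9,42)[:,2]
go((.55,.05,.2),85,-20,frm=fr);go((.50,.0,.2),72,0,frm=fr); go((.45,-.05,.18),60,22,frm=fr)
go(P-.1*zt,52.9,42,frm=fr); go(P,52.9,42,frm=fr)
```

```text
to [0.55 0.05 0.2 ] 85 -20 -> [-8.63 -5.06  4.15] [ 0.347 -0.002 -0.122]
to [0.5 0.  0.2] 72 0 -> [-13.63 -10.06   4.15] [ 0.694 -0.09  -0.335]
to [ 0.45 -0.05  0.18] 60 22 -> [-18.63 -15.06   2.15] [ 1.063 -0.257 -0.501]
to [ 0.42  -0.09   0.083] 52.9 42 -> [-21.58 -19.1   -7.52] [ 1.388 -0.431 -0.558]
to [ 0.461 -0.037  0.009] 52.9 42 -> [-17.55 -13.76 -14.95] [ 1.388 -0.431 -0.558]
```

Request:
servo_tool([
  [-3,-2,2,0.12,0,-0.04,0.3],
  [-6,-3.5,4,0.24,0,-0.08,0.3],
  [-8.6,-5,4,0.347,0,-0.122,0.3],
  [-11,-7.5,4,0.52,-0.05,-0.23,0.3],
  [-13.6,-10,4,0.694,-0.09,-0.335,0.3],
  [-15.5,-12,4,0.82,-0.145,-0.39,0.3],
  [-17,-13.5,3,0.94,-0.2,-0.45,0.3],
  [-18.6,-15,2,1.063,-0.257,-0.501,0.3],
  [-20,-17,0,1.17,-0.315,-0.52,0.3],
  [-21,-18,-3,1.28,-0.37,-0.54,0.3],
  [-21.6,-19.1,-6,1.388,-0.431,-0.558,0.3],
  [-21.6,-19.1,-7.5,1.388,-0.431,-0.558,0.3],
  [-21.6,-19.1,-7.5,1.388,-0.431,-0.558,0.3],
  [-21.6,-19.1,-7.5,1.388,-0.431,-0.558,0.3],
])

```text
time: 23.55
ee_pos: [0.4198, -0.0898, 0.0832]
tcp_rot: [[-0.449, -0.797, 0.403], [-0.591, 0.604, 0.535], [-0.67, 0.002, -0.743]]
wrist_force: [1.3, -0.4, 0.5]
gripper_width: 0.0557
```

Run:
```python
from h import *
s=read_state(); print(s["time"],np.round(s["ee_pos"],4),np.round(s["joints"],1),s["gripper_width"])
p=capture("wrist");save(p,"w12",scale=1.5)
wfoss(p,s,(.40,.52,-.1,.03))
e=Rt(52.9,0,False)[:,0]; P=np.array([.4572,-.0418,.0])+.006*e; P[2]=.009
go(P,52.9,42)
```

```text
23.55 [ 0.4198 -0.0898  0.0832] [ -50.3   17.2  -40.6   43.9   40.7 -107.5] 0.055717663957012456
all c=(0.4567,-0.0429) L=0.051 W=0.034 yaw=54.2 ztop=0.028 n=1963 [173 166 147]
top c=(0.4567,-0.0429) L=0.051 W=0.034 yaw=54.2 ztop=0.028 n=1436 [173 166 147]
to [ 0.461 -0.037  0.009] 52.9 42 -> [ 4.02  5.3  -7.5 ] [-0.     0.    -0.001]
```

View pics/w12.png

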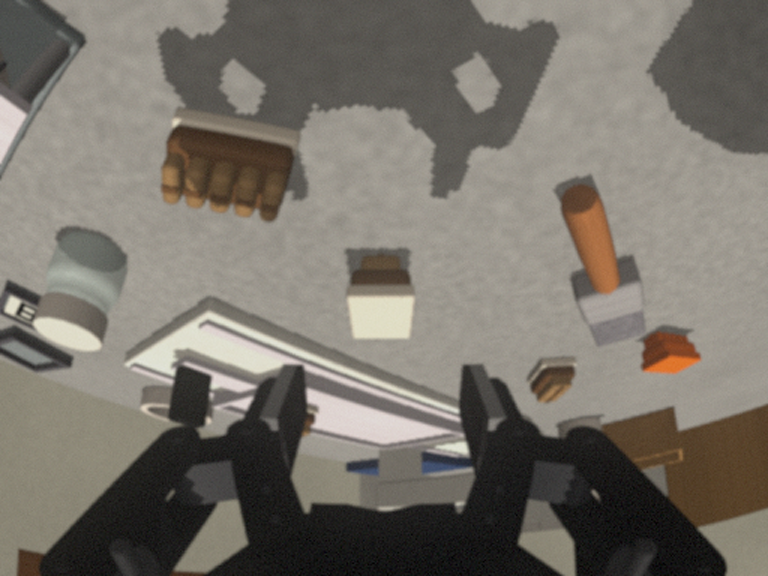

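Request:
servo_tool([
  [1.3,1.7,-2.5,0,0,0,0.3],
  [2.7,3.5,-5,0,0,0,0.3],
  [4,5.2,-7.4,0,0,0,0.3],
  [4,5.2,-7.4,0,0,0,0.3],
  [4,5.2,-7.4,0,0,0,0.3],
  [4,5.2,-7.4,0,0,0,-1],
  [4,5.2,-7.4,0,0,0,-1],
  [4,5.2,-7.4,0,0,0,-1],
  [4,5.2,-7.4,0,0,0,-1],
  [4,5.2,-7.4,0,0,0,-1],
  [4,5.2,-7.4,0,0,0,-1],
])

```text
time: 24.7
ee_pos: [0.4617, -0.0391, 0.0115]
tcp_rot: [[-0.446, -0.797, 0.407], [-0.592, 0.604, 0.534], [-0.671, -0.003, -0.742]]
wrist_force: [-2.6, -0.1, 6.9]
gripper_width: 0.0328
```

Run:
```python
from h import *
s=read_state(); fr=(np.array(s["ee_pos"]),np.array(s["tcp_rot"]))
print(np.round(s["ee_pos"],4),s["gripper_width"])
for ps,ph in ((72,20),(92.3,0),(92.3,-20),(92.3,-48)):
    go((.48,.02,.13),ps,ph,frm=fr)
```

```text
[ 0.4617 -0.0391  0.0115] 0.032815683364318206
to [0.48 0.02 0.13] 72 20 -> [ 1.83  5.91 11.85] [-0.343  0.182  0.329]
to [0.48 0.02 0.13] 92.3 0 -> [ 1.83  5.91 11.85] [-0.714  0.227  0.655]
to [0.48 0.02 0.13] 92.3 -20 -> [ 1.83  5.91 11.85] [-1.053  0.333  0.617]
to [0.48 0.02 0.13] 92.3 -48 -> [ 1.83  5.91 11.85] [-1.525  0.481  0.536]
```

Request:
servo_tool([
  [0,0,4,0,0,0,-1],
  [0,0,8,0,0,0,-1],
  [0,1,11.8,-0.11,0.06,0.11,-1],
  [1,3,11.8,-0.22,0.12,0.22,-1],
  [1.5,4.5,11.8,-0.343,0.182,0.329,-1],
  [1.8,5.9,11.8,-0.465,0.197,0.44,-1],
  [1.8,5.9,11.8,-0.59,0.21,0.55,-1],
  [1.8,5.9,11.8,-0.714,0.227,0.655,-1],
  [1.8,5.9,11.8,-0.83,0.262,0.642,-1],
  [1.8,5.9,11.8,-0.94,0.3,0.63,-1],
  [1.8,5.9,11.8,-1.053,0.333,0.617,-1],
  [1.8,5.9,11.8,-1.17,0.37,0.6,-1],
  [1.8,5.9,11.8,-1.29,0.405,0.575,-1],
  [1.8,5.9,11.8,-1.41,0.445,0.555,-1],
  [1.8,5.9,11.8,-1.525,0.481,0.536,-1],
  [1.8,5.9,11.8,-1.525,0.481,0.536,-1],
  [1.8,5.9,11.8,-1.525,0.481,0.536,-1],
  [1.8,5.9,11.8,-1.525,0.481,0.536,-1],
])

```text
time: 26.5
ee_pos: [0.4803, 0.0193, 0.1303]
tcp_rot: [[0.024, -0.999, 0.03], [-0.67, -0.038, -0.742], [0.742, -0.002, -0.67]]
wrist_force: [0.4, -0.8, -1.0]
gripper_width: 0.033
```

Run:
```python
from h import *
s=read_state(); print(s["time"],np.round(s["ee_pos"],4),np.round(s["joints"],1),s["gripper_width"])
p=capture("wrist");save(p,"w13",scale=1.5)
go((.48,.02,.020),92.3,-48)
onsled(p,s)
```

```text
26.5 [0.4803 0.0193 0.1303] [ 21.1  30.6 -14.4  64.7 -44.6 -62.9] 0.032971764027490504
to [0.48 0.02 0.02] 92.3 -48 -> [ -0.03   0.08 -11.06] [-0.002  0.002  0.002]
all c=(0.6349,0.0489) L=0.049 W=0.031 yaw=-87.6 ztop=0.051 n=1434 [108  86  65]
top c=(0.6350,0.0487) L=0.047 W=0.022 yaw=-87.4 ztop=0.051 n=858 [108  86  65]
```

View pics/w13.png

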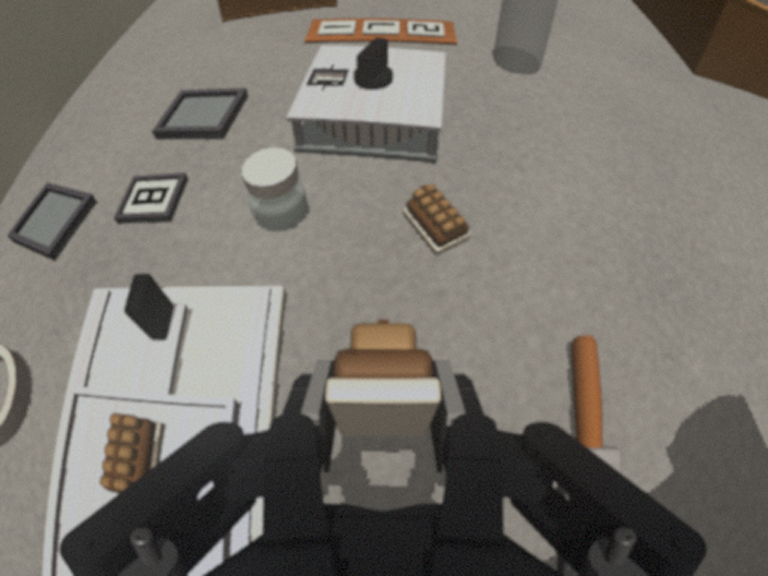

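Request:
servo_tool([
  [0,0,-4,0,0,0,-1],
  [0,0,-8,0,0,0,-1],
  [0,0,-10.2,0,0,0,-1],
  [0,0,-10.8,0,0,0,-1],
  [0,0,-11,0,0,0,-1],
  [0,0,-11,0,0,0,-1],
  [0,0,-11,0,0,0,0],
  [0,0,-11,0,0,0,0.2],
  [0,0,-11,0,0,0,0.3],
  [0,0,-11,0,0,0,0.3],
  [0,2,-9,0,0,0,0.3],
  [0,4.5,-6.5,0,0,0,0.3],
  [0,7,-4,0,0,0,0.3],
  [0,7,-2,0,0,0,0.3],
  [0,7,-1,0,0,0,0.3],
])

```text
time: 28.05
ee_pos: [0.4813, 0.0903, 0.1222]
tcp_rot: [[0.023, -0.999, 0.033], [-0.67, -0.04, -0.741], [0.742, -0.005, -0.671]]
wrist_force: [1.1, 1.1, -0.7]
gripper_width: 0.0554
```

Run:
```python
from h import *
s=read_state(); print(s["time"],np.round(s["ee_pos"],4),np.round(s["joints"],1),s["gripper_width"])
p=capture("wrist");save(p,"w14",scale=1.5)
wfoss(p,s,(.43,.53,-.03,.07),zmax=.07)
```

```text
28.05 [0.4813 0.0903 0.1222] [ 27.9  36.2  -6.5  72.7 -42.1 -54.4] 0.055406350558652034
all c=(0.4823,0.0234) L=0.034 W=0.029 yaw=2.7 ztop=0.049 n=1472 [125 112  96]
top c=(0.4825,0.0233) L=0.033 W=0.029 yaw=2.1 ztop=0.049 n=948 [125 112  96]
```

View pics/w14.png

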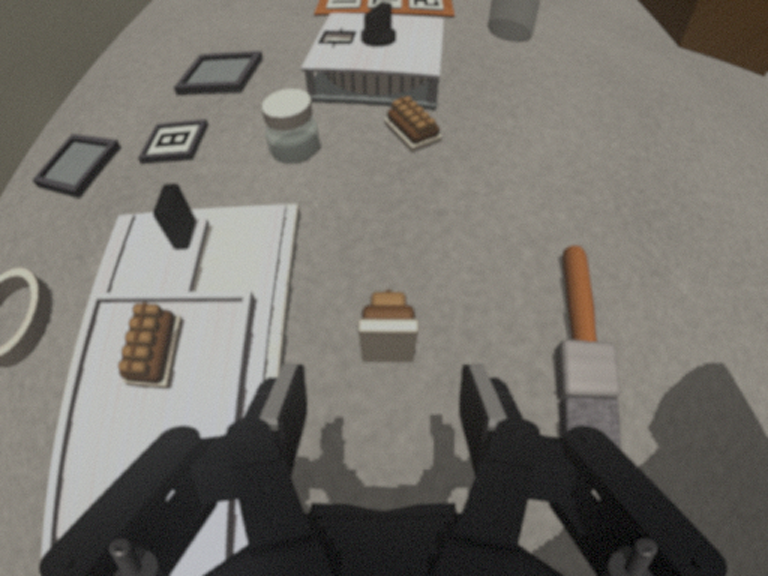

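It stands (px 388,340). The right teeth-up specimen has been knocked towards the drum, so I'll re-measure it later. Repeating the second-stage grasp.

Request:
servo_tool([
  [0,0,3,0,0,0,0.3],
  [0,-2,4,0.15,0.01,0,0.3],
  [0,-4,5,0.3,0.01,-0.01,0.3],
  [0,-6,5,0.45,0.02,-0.01,0.3],
  [0,-8,5,0.6,0.02,-0.01,0.3],
  [0,-10,5,0.75,0.03,-0.01,0.3],
  [0.2,-12,5,0.9,0.03,-0.01,0.3],
  [0.3,-13.4,5,1.05,0.04,-0.01,0.3],
  [0.3,-13.4,5,1.2,0.045,-0.01,0.3],
  [0.3,-13.4,4,1.35,0.05,-0.007,0.3],
  [0.3,-13.4,2,1.5,0.055,-0.006,0.3],
  [0.3,-13.4,0,1.656,0.061,-0.006,0.3],
  [0.3,-13.4,-3,1.656,0.061,-0.006,0.3],
  [0.3,-13.4,-3,1.656,0.061,-0.006,0.3],
  [0.3,-13.4,-3,1.656,0.061,-0.006,0.3],
])

```text
time: 29.6
ee_pos: [0.4837, -0.0438, 0.093]
tcp_rot: [[0.015, -1.0, -0.022], [-0.68, -0.027, 0.733], [-0.733, 0.004, -0.68]]
wrist_force: [0.3, 0.1, 1.7]
gripper_width: 0.0557
```

Run:
```python
from h import *
s=read_state(); print(s["time"],np.round(s["ee_pos"],4),np.round(s["joints"],1),s["gripper_width"])
p=capture("wrist");save(p,"w15",scale=1.5)
wfoss(p,s,(.43,.53,-.02,.07),zmax=.07)
go([.4824,.029,.024],91.8,47)
```

```text
29.6 [ 0.4837 -0.0438  0.093 ] [ -35.4   39.1   -7.    77.    35.8 -137.8] 0.055703183011879445
all c=(0.4824,0.0208) L=0.034 W=0.028 yaw=2.4 ztop=0.048 n=2143 [104  86  67]
top c=(0.4824,0.0213) L=0.033 W=0.027 yaw=2.4 ztop=0.048 n=698 [104  86  67]
to [0.482 0.029 0.024] 91.8 47 -> [-0.21  7.29 -7.01] [-0.001 -0.001  0.004]
```

View pics/w15.png

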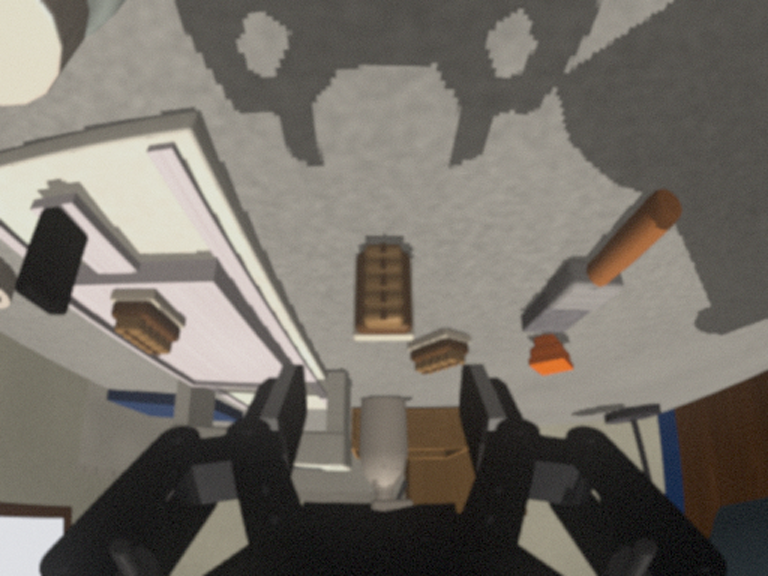

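Request:
servo_tool([
  [0,2.4,-2.3,0,0,0,0.3],
  [-0.1,4.8,-4.6,0,0,0,0.3],
  [-0.1,7.2,-6.9,0,0,0,0.3],
  [-0.1,7.2,-6.9,0,0,0,0.3],
  [-0.1,7.2,-6.9,0,0,0,0.3],
  [-0.1,7.2,-6.9,0,0,0,-1],
  [-0.1,7.2,-6.9,0,0,0,-1],
  [-0.1,7.2,-6.9,0,0,0,-1],
  [-0.1,7.2,-6.9,0,0,0,-1],
  [-0.1,7.2,-6.9,0,0,0,-1],
  [-0.1,7.2,-6.9,0,0,0,-1],
  [-0.1,7.2,-2,0,0,0,-1],
  [-0.1,7.2,3,0,0,0,-1],
  [-0.1,7.2,6,0,0,0,-1],
  [-0.1,7.2,6,0,0,0,-1],
])

```text
time: 31.15
ee_pos: [0.4862, 0.0261, 0.1583]
tcp_rot: [[0.023, -1.0, -0.014], [-0.684, -0.026, 0.729], [-0.729, -0.007, -0.684]]
wrist_force: [0.2, -0.5, -1.1]
gripper_width: 0.0322
```

Run:
```python
from h import *
s=read_state(); print(s["time"],np.round(s["ee_pos"],4),np.round(s["joints"],1),s["gripper_width"])
fr=(np.array(s["ee_pos"]),np.array(s["tcp_rot"]))
for ph in (0,-40): go((.632,.108,.15),92.3,ph,frm=fr)
```

```text
31.15 [0.4862 0.0261 0.1583] [ -29.1   30.6  -10.2   77.4   39.1 -130.9] 0.032188508392177906
to [0.632 0.108 0.15 ] 92.3 0 -> [14.58  8.19 -0.83] [-0.817 -0.021  0.011]
to [0.632 0.108 0.15 ] 92.3 -40 -> [14.58  8.19 -0.83] [-1.514 -0.045  0.006]
```

Request:
servo_tool([
  [3,1,0,-0.14,0,0,-1],
  [6,3,0,-0.28,0,0,-1],
  [9,5,0,-0.42,-0.01,0.01,-1],
  [12,7,0,-0.56,-0.01,0.01,-1],
  [14.6,8.4,0,-0.7,-0.015,0.01,-1],
  [14.6,8.4,0,-0.84,-0.02,0.01,-1],
  [14.6,8.4,0,-0.98,-0.025,0.01,-1],
  [14.6,8.4,0,-1.12,-0.03,0.01,-1],
  [14.6,8.4,0,-1.26,-0.035,0.01,-1],
  [14.6,8.4,0,-1.4,-0.04,0.01,-1],
  [14.6,8.4,0,-1.514,-0.045,0.006,-1],
  [14.6,8.4,-3,-1.514,-0.045,0.006,-1],
  [14.6,8.4,-6,-1.514,-0.045,0.006,-1],
  [14.6,8.4,-8,-1.514,-0.045,0.006,-1],
  [14.6,8.4,-8,-1.514,-0.045,0.006,-1],
  [14.6,8.4,-8,-1.514,-0.045,0.006,-1],
])

```text
time: 32.75
ee_pos: [0.6319, 0.1095, 0.078]
tcp_rot: [[0.031, -0.999, 0.025], [-0.765, -0.04, -0.643], [0.643, 0.001, -0.766]]
wrist_force: [0.3, -0.0, 0.0]
gripper_width: 0.0325
```

Run:
```python
from h import *
s=read_state(); print(s["time"],np.round(s["ee_pos"],4),np.round(s["joints"],1),s["gripper_width"])
p=capture("wrist");save(p,"w16",scale=1.5)
W=wcloud(p,s); m=(W[...,2]>.05)&(W[...,2]<.12)&(abs(W[...,0]-.634)<.012)&(abs(W[...,1]-.11)<.04)
P=W[m]; print(len(P)); 
for y0 in np.arange(.075,.145,.005):
    q=P[(P[:,1]>y0)&(P[:,1]<=y0+.005)]; 
    if len(q): print(round(y0,3),q[:,2].max().round(4),q[:,2].min().round(4),len(q))
```

```text
32.75 [0.6319 0.1095 0.078 ] [ 21.1  47.7  15.   72.6 -37.5 -66. ] 0.032465508052682245
4357
0.08 0.0932 0.0822 9
0.085 0.0956 0.0828 380
0.09 0.095 0.0833 390
0.095 0.0954 0.0835 421
0.1 0.096 0.0838 413
0.105 0.0969 0.0841 445
0.11 0.0967 0.0835 444
0.115 0.0971 0.0844 480
0.12 0.0968 0.0845 463
0.125 0.098 0.0841 499
0.13 0.0965 0.0687 413
```

View pics/w16.png

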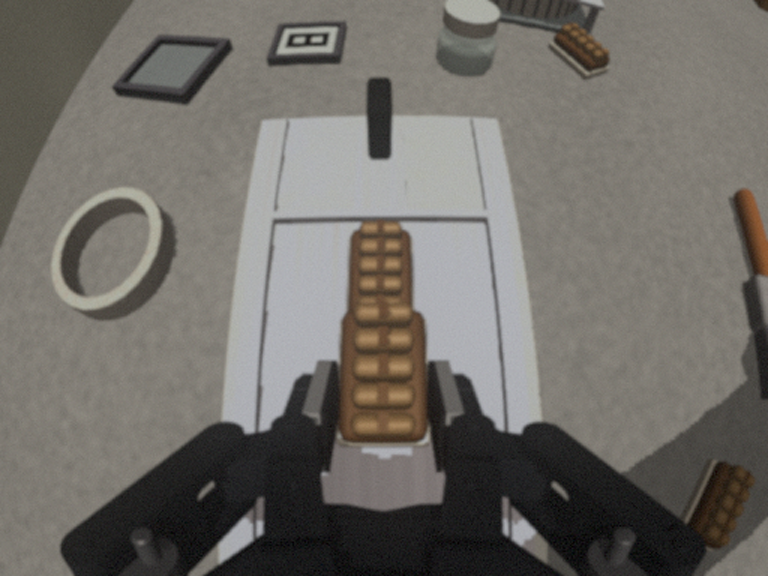

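Request:
servo_tool([
  [0.1,0,-2.5,0,0,0,-1],
  [0.1,0,-3.6,0,0,0,-1],
  [0.1,0,-4.2,0,0,0,-1],
  [0.1,0,-4.4,0,0,0,-1],
  [0.1,0,-4.5,0,0,0,-1],
  [0.1,0,-4.5,0,0,0,-1],
  [0.1,0,-4.5,0,0,0,-0.1],
  [0.1,0,-4.5,0,0,0,0.1],
  [0.1,0,-4.5,0,0,0,0.2],
  [0.1,0,-4.5,0,0,0,0.2],
  [0.1,1.5,-2.2,0,0,0,0.2],
  [0.1,4,1,0,0,0,0.2],
  [0,5,5,0,0,0,0.2],
  [0,5,9,0,0,0,0.3],
  [0,5,9,0,0,0,0.3],
])

```text
time: 34.3
ee_pos: [0.6355, 0.1613, 0.1757]
tcp_rot: [[0.024, -0.999, 0.035], [-0.768, -0.041, -0.64], [0.64, -0.012, -0.768]]
wrist_force: [0.4, 1.0, 0.4]
gripper_width: 0.0559
```

Run:
```python
from h import *
s=read_state(); print(s["time"],np.round(s["ee_pos"],4),np.round(s["joints"],1),s["gripper_width"])
p=capture("wrist");save(p,"w17",scale=1.5)
onsled(p,s)
print();wfoss(p,s,(.36,.53,-.25,.25))
```

```text
34.3 [0.6355 0.1613 0.1757] [ 24.9  48.2  30.8  89.8 -36.5 -61.5] 0.05591797407055062
all c=(0.6362,0.0500) L=0.048 W=0.031 yaw=-88.6 ztop=0.051 n=1216 [109  89  70]
top c=(0.6360,0.0494) L=0.047 W=0.020 yaw=-87.4 ztop=0.051 n=732 [109  89  70]
all c=(0.6349,0.1097) L=0.047 W=0.031 yaw=-88.1 ztop=0.051 n=1378 [113  92  72]
top c=(0.6349,0.1091) L=0.046 W=0.021 yaw=-87.6 ztop=0.051 n=808 [113  92  72]

all c=(0.4853,-0.2084) L=0.089 W=0.083 yaw=-0.2 ztop=0.044 n=1231 [98 90 82]
top c=(0.4852,-0.2427) L=0.089 W=0.019 yaw=-3.8 ztop=0.044 n=317 [98 90 82]
all c=(0.3655,0.0694) L=0.090 W=0.011 yaw=89.9 ztop=0.019 n=559 [78 75 73]
top c=(0.3655,0.0694) L=0.090 W=0.011 yaw=89.9 ztop=0.019 n=406 [78 75 73]
all c=(0.4289,0.1770) L=0.048 W=0.032 yaw=53.3 ztop=0.028 n=921 [61 48 35]
top c=(0.4285,0.1771) L=0.048 W=0.021 yaw=54.3 ztop=0.028 n=538 [61 48 35]
```

View pics/w17.png

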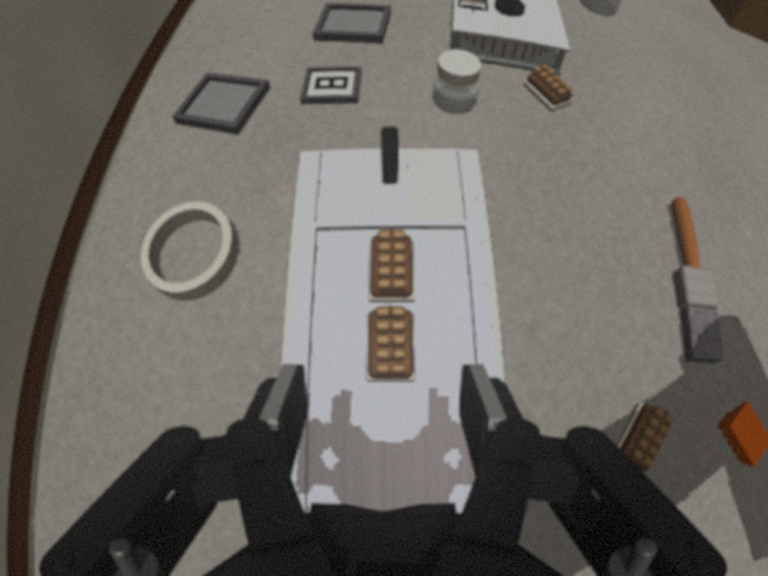

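Both flipped specimens lie teeth up on the sled (px 391,265 and 391,343). Next is the left teeth-up one at (0.428, 0.177).

Run:
```python
from h import *
s=read_state(); fr=(np.array(s["ee_pos"]),np.array(s["tcp_rot"]))
go((.54,.17,.2),75,-20,frm=fr);go((.4279,.177,.12),54,0,frm=fr)
```

```text
to [0.54 0.17 0.2 ] 75 -20 -> [-9.46  0.91  2.75] [ 0.346 -0.031 -0.298]
to [0.428 0.177 0.12 ] 54 0 -> [-20.67   1.61  -5.25] [ 0.68  -0.198 -0.638]
```

Request:
servo_tool([
  [-3,0,2,0.09,-0.01,-0.08,0.3],
  [-6,0.5,2.7,0.2,-0.02,-0.17,0.3],
  [-9.5,0.9,2.7,0.346,-0.031,-0.298,0.3],
  [-12,1.1,2,0.43,-0.07,-0.38,0.3],
  [-15,1.3,1,0.51,-0.11,-0.46,0.3],
  [-18,1.5,-1,0.6,-0.15,-0.55,0.3],
  [-20.7,1.6,-3,0.68,-0.198,-0.638,0.3],
  [-20.7,1.6,-5.2,0.68,-0.198,-0.638,0.3],
  [-20.7,1.6,-5.2,0.68,-0.198,-0.638,0.3],
  [-20.7,1.6,-5.2,0.68,-0.198,-0.638,0.3],
])

```text
time: 35.35
ee_pos: [0.4278, 0.1768, 0.1204]
tcp_rot: [[-0.588, -0.809, -0.0], [-0.809, 0.588, 0.0], [-0.0, 0.0, -1.0]]
wrist_force: [0.5, 0.0, 0.8]
gripper_width: 0.0551
```

Run:
```python
from h import *
s=read_state(); print(s["time"],np.round(s["ee_pos"],4),np.round(s["joints"],1),s["gripper_width"])
p=capture("wrist");save(p,"w18",scale=1.5)
wfoss(p,s,(.38,.5,.12,.23))
go((.4279,.177,.003),54,0)
```

```text
35.35 [0.4278 0.1768 0.1204] [ 14.6  12.8 -24.8  52.5   0.  -39.4] 0.05513929933869076
all c=(0.4278,0.1767) L=0.049 W=0.032 yaw=54.9 ztop=0.027 n=1982 [93 73 54]
top c=(0.4281,0.1770) L=0.047 W=0.020 yaw=54.8 ztop=0.027 n=1188 [93 73 54]
to [0.428 0.177 0.003] 54 0 -> [ -0.13  -0.03 -11.82] [-0.001  0.002 -0.   ]
```

View pics/w18.png

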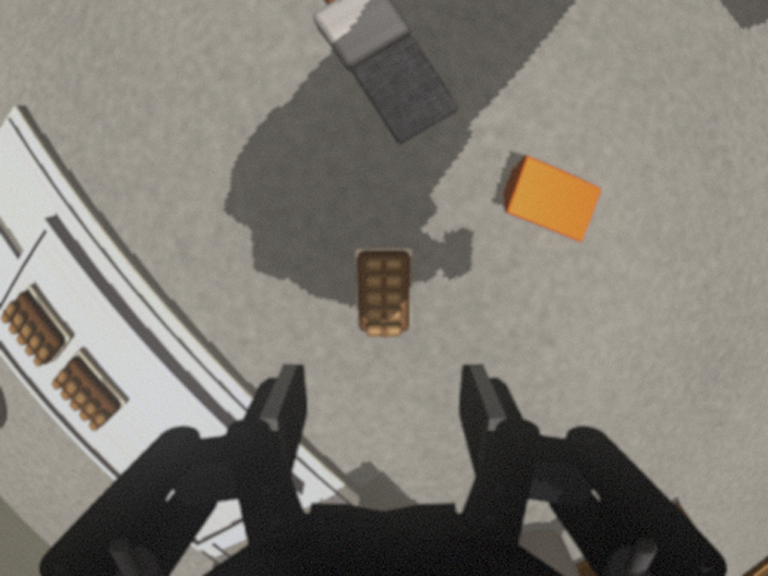

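Request:
servo_tool([
  [0,0,-5,0,0,0.01,0.3],
  [0,0,-9,0,0,0.01,0.3],
  [0,0,-11.2,0,0,0.01,0.3],
  [0,0,-11.7,0,0,0.01,0.3],
  [0,0,-11.7,0,0,0.01,0.3],
  [0,0,-11.7,0,0,0.01,-1],
  [0,0,-11.7,0,0,0.01,-1],
  [0,0,-11.7,0,0,0.01,-1],
  [0,0,-11.7,0,0,0.01,-1],
  [0,0,-11.7,0,0,0.01,-1],
  [0,0,-11.7,0,0,0.01,-1],
])

```text
time: 36.5
ee_pos: [0.4316, 0.1781, 0.0062]
tcp_rot: [[-0.579, -0.815, 0.007], [-0.815, 0.579, 0.002], [-0.006, -0.004, -1.0]]
wrist_force: [-0.5, 0.2, 5.8]
gripper_width: 0.032
```

Run:
```python
from h import *
s=read_state(); print(s["time"],np.round(s["ee_pos"],4),s["gripper_width"])
fr=(np.array(s["ee_pos"]),np.array(s["tcp_rot"]))
go((.629,.168,.12),92.3,0,frm=fr)
```

```text
36.5 [0.4316 0.1781 0.0062] 0.032025987160436586
to [0.629 0.168 0.12 ] 92.3 0 -> [19.74 -1.01 11.38] [-0.004  0.006  0.658]
```

Request:
servo_tool([
  [0,0,4,0,0,0,-1],
  [0,0,8,0,0,0,-1],
  [3,0,11.4,0,0,0.1,-1],
  [7,-0.2,11.4,0,0,0.22,-1],
  [11,-0.4,11.4,0,0,0.35,-1],
  [15,-0.6,11.4,0,0,0.48,-1],
  [19,-0.7,11.4,0,0,0.6,-1],
  [19.7,-0.7,11.4,0,0,0.658,-1],
  [19.7,-0.7,9,0,0,0.658,-1],
  [19.7,-0.7,7,0,0,0.658,-1],
  [19.7,-0.7,7,0,0,0.658,-1],
  [19.7,-0.7,7,0,0,0.658,-1],
])

```text
time: 37.7
ee_pos: [0.6282, 0.171, 0.0766]
tcp_rot: [[0.04, -0.999, 0.003], [-0.999, -0.04, 0.006], [-0.006, -0.004, -1.0]]
wrist_force: [0.3, -0.1, -1.7]
gripper_width: 0.0322
```

Run:
```python
from h import *
s=read_state(); print(s["time"],np.round(s["ee_pos"],4),np.round(s["joints"],1),s["gripper_width"])
p=capture("wrist");save(p,"w19",scale=1.5)
onsled(p,s); wfoss(p,s,(.58,.68,.13,.21),zmin=.07,zmax=.11)
go((.629,.171,.031),92.3,0)
```

```text
37.7 [0.6282 0.171  0.0766] [  9.5  34.6   2.3  57.4   0.3 -82.8] 0.032248379088068324
all c=(0.6359,0.0509) L=0.045 W=0.031 yaw=-87.9 ztop=0.052 n=3759 [112  90  69]
top c=(0.6358,0.0514) L=0.042 W=0.021 yaw=-87.4 ztop=0.052 n=2156 [112  90  69]
all c=(0.6345,0.1086) L=0.048 W=0.031 yaw=-88.3 ztop=0.051 n=4051 [85 67 51]
top c=(0.6346,0.1085) L=0.046 W=0.021 yaw=-88.4 ztop=0.051 n=2417 [85 67 51]
all c=(0.6287,0.1674) L=0.049 W=0.046 yaw=-87.4 ztop=0.089 n=2937 [77 66 57]
top c=(0.6285,0.1674) L=0.049 W=0.046 yaw=-85.7 ztop=0.089 n=2101 [77 66 57]
all c=(0.6286,0.1674) L=0.060 W=0.049 yaw=2.6 ztop=0.100 n=8078 [77 65 54]
top c=(0.6300,0.1671) L=0.047 W=0.046 yaw=-39.5 ztop=0.100 n=4288 [77 65 54]
to [0.629 0.171 0.031] 92.3 0 -> [-0.01 -0.02 -4.65] [-0.006  0.005  0.   ]
```

View pics/w19.png

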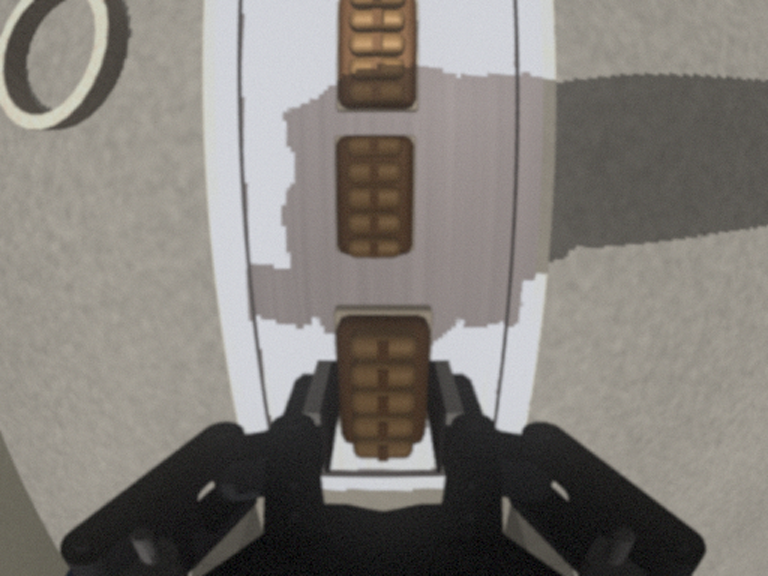

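Request:
servo_tool([
  [0,0,-2.5,0,0,0,-1],
  [0,0,-4,0,0,0,-1],
  [0,0,-4.5,0,0,0,-1],
  [0,0,-4.7,0,0,0,-1],
  [0,0,-4.7,0,0,0,-1],
  [0,0,-4.7,0,0,0,-0.1],
  [0,0,-4.7,0,0,0,0.1],
  [0,0,-4.7,0,0,0,0.2],
  [0,0,-4.7,0,0,0,0.2],
  [0,0,-1,0,0,0,0.2],
  [0,0,4,0,0,0,0.2],
  [-1,-3,9,0,0,0,0.3],
  [-3,-7,12,0,0,-0.1,0.3],
  [-6,-11,12,0,0,-0.2,0.3],
  [-9,-16,12,0,0,-0.3,0.3],
  [-12,-21,12,0,0,-0.4,0.3],
  [-14,-26,12,0,0,-0.5,0.3],
  [-15,-30,12,0,0,-0.6,0.3],
  [-15,-30,12,0,0,-0.6,0.3],
])

```text
time: 39.65
ee_pos: [0.4775, -0.1319, 0.1979]
tcp_rot: [[-0.536, -0.844, 0.008], [-0.844, 0.536, 0.001], [-0.005, -0.006, -1.0]]
wrist_force: [-1.0, 0.5, 0.4]
gripper_width: 0.0554
```

Run:
```python
from h import *
s=read_state(); print(s["time"],np.round(s["ee_pos"],4),np.round(s["joints"],1),s["gripper_width"])
p=capture("wrist");save(p,"w20",scale=1.5)
onsled(p,s);print(); wfoss(p,s,(.39,.55,-.225,-.08),zmax=.035)
t=capture("top"); save(t,"t20",crop=(150,100,440,300),scale=2.7); fossils(t); fossils(t,zmin=.036,zmax=.06,box=(.57,.69,.0,.262))
```

```text
39.65 [ 0.4775 -0.1319  0.1979] [-22.9  12.8 -12.6  64.2   0.2 -80.5] 0.05540018783583222
all c=(0.6292,0.0307) L=0.040 W=0.019 yaw=-39.3 ztop=0.044 n=161 [74 61 51]
top c=(0.6306,0.0280) L=0.032 W=0.013 yaw=-32.1 ztop=0.044 n=103 [74 61 51]

all c=(0.4652,-0.1948) L=0.049 W=0.032 yaw=-58.3 ztop=0.027 n=1240 [81 64 48]
top c=(0.4655,-0.1949) L=0.046 W=0.022 yaw=-56.5 ztop=0.027 n=708 [81 64 48]
c=(0.3646,0.0668) L=0.087 W=0.009 long-axis yaw=90.0 ztop=0.021 n=77 [132 130 131]
c=(0.6294,0.1666) L=0.046 W=0.030 long-axis yaw=-88.2 ztop=0.054 n=153 [116  91  65]
c=(0.6314,0.1060) L=0.047 W=0.031 long-axis yaw=-88.3 ztop=0.053 n=155 [117  92  65]
c=(0.6343,0.0469) L=0.049 W=0.032 long-axis yaw=-88.0 ztop=0.054 n=158 [119  94  68]
```

View pics/w20.png

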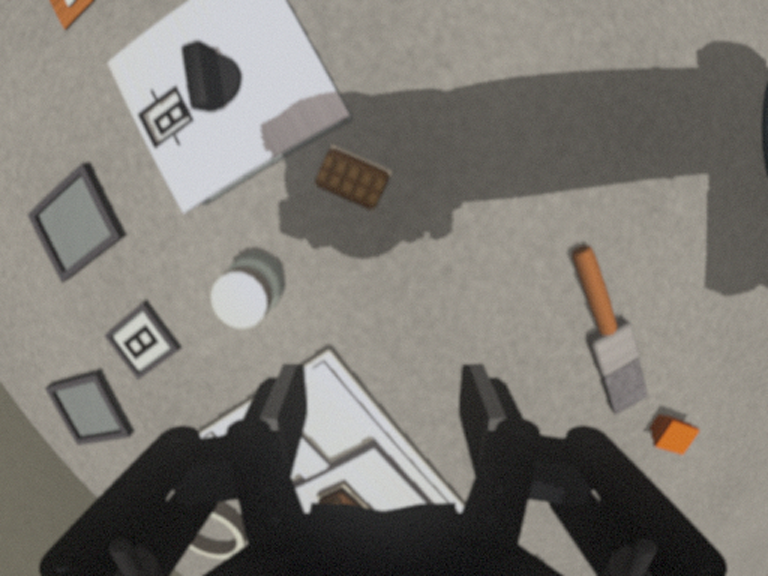

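View pics/t20.png

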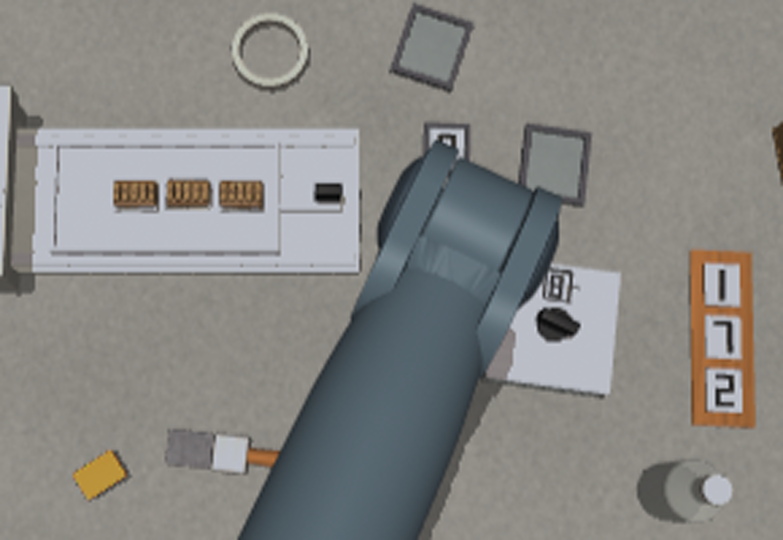

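Three specimens are on the sled. The last one is now at (0.465, -0.195), yaw -57°, and the drum still shows 8.

Run:
```python
from h import *
s=read_state(); fr=(np.array(s["ee_pos"]),np.array(s["tcp_rot"]))
go((.4653,-.195,.12),123,0,frm=fr)
```

```text
to [ 0.465 -0.195  0.12 ] 123 0 -> [-1.29 -6.36 -7.78] [-0.006  0.007  1.141]
```

Request:
servo_tool([
  [0,-2,0,0,0,0.14,0.1],
  [0,-4,0,0,0,0.28,0.1],
  [-1.2,-6.3,0,0,0,0.42,0.1],
  [-1.2,-6.3,0,0,0,0.56,0.1],
  [-1.2,-6.3,-2,0,0,0.7,0.1],
  [-1.2,-6.3,-4,0,0,0.84,0.1],
  [-1.2,-6.3,-6,0,0,0.98,0.1],
  [-1.2,-6.3,-7.8,0,0,1.12,0.1],
  [-1.2,-6.3,-7.8,-0.006,0.007,1.141,0.1],
  [-1.2,-6.3,-7.8,-0.006,0.007,1.141,0.1],
])

```text
time: 40.75
ee_pos: [0.4664, -0.1934, 0.12]
tcp_rot: [[0.544, -0.839, -0.001], [-0.839, -0.544, -0.0], [-0.0, 0.001, -1.0]]
wrist_force: [-0.3, -0.2, -0.2]
gripper_width: 0.0468
```

Run:
```python
from h import *
s=read_state(); print(s["time"],np.round(s["ee_pos"],4),np.round(s["joints"],1),s["gripper_width"])
p=capture("wrist");save(p,"w21",scale=1.5)
wfoss(p,s,(.42,.52,-.225,-.15),zmax=.035)
go((.4653,-.195,.003),123,0)
```

```text
40.75 [ 0.4664 -0.1934  0.12  ] [ -29.7   17.3  -18.7   54.1   -0.  -152.7] 0.046803021492419675
all c=(0.4663,-0.1950) L=0.048 W=0.033 yaw=-57.8 ztop=0.027 n=2002 [88 71 53]
top c=(0.4663,-0.1948) L=0.046 W=0.021 yaw=-56.8 ztop=0.027 n=1153 [88 71 53]
to [ 0.465 -0.195  0.003] 123 0 -> [ -0.16  -0.11 -11.77] [0.001 0.001 0.001]
```

View pics/w21.png

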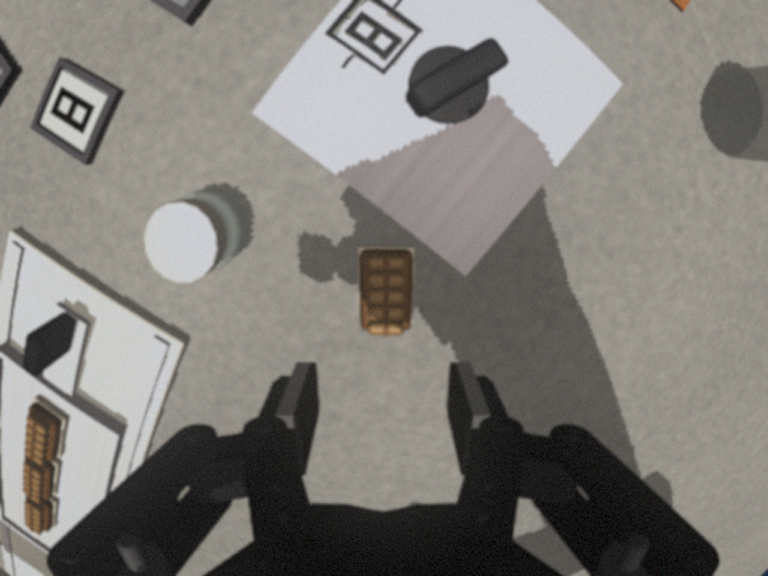

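Request:
servo_tool([
  [-0.1,-0.1,-5,0,0,0,0.1],
  [-0.1,-0.1,-9,0,0,0,0.1],
  [-0.1,-0.1,-11.2,0,0,0,0.1],
  [-0.1,-0.1,-11.7,0,0,0,0.1],
  [-0.1,-0.1,-11.7,0,0,0,0.1],
  [-0.1,-0.1,-11.7,0,0,0,-1],
  [-0.1,-0.1,-11.7,0,0,0,-1],
  [-0.1,-0.1,-11.7,0,0,0,-1],
  [-0.1,-0.1,-11.7,0,0,0,-1],
  [-0.1,-0.1,-11.7,0,0,0,-1],
])

```text
time: 41.8
ee_pos: [0.4679, -0.1959, 0.0058]
tcp_rot: [[0.544, -0.839, 0.005], [-0.839, -0.544, -0.003], [0.005, -0.002, -1.0]]
wrist_force: [-0.6, 1.2, 6.9]
gripper_width: 0.0323
```

Run:
```python
from h import *
s=read_state(); print(s["time"],np.round(s["ee_pos"],4),s["gripper_width"])
fr=(np.array(s["ee_pos"]),np.array(s["tcp_rot"]))
go((.6265,.227,.12),92.3,0,frm=fr)
```

```text
41.8 [ 0.4679 -0.1959  0.0058] 0.03226284370533065
to [0.626 0.227 0.12 ] 92.3 0 -> [15.86 42.29 11.42] [ 0.004  0.004 -0.535]
```

Request:
servo_tool([
  [0,0,5,0,0,0,-1],
  [0,0,10,0,0,0,-1],
  [0,1,13.4,0,0,0,-1],
  [2,5,13.4,0,0,-0.06,-1],
  [4,10,13.4,0,0,-0.12,-1],
  [6,15,13.4,0,0,-0.18,-1],
  [8,20,13.4,0,0,-0.24,-1],
  [10,25,13.4,0,0,-0.3,-1],
  [12,30,13.4,0,0,-0.37,-1],
  [14,35,13.4,0,0,-0.44,-1],
  [15.5,39,13.4,0,0,-0.5,-1],
  [15.9,42,13.4,0,0,-0.535,-1],
  [15.9,42.2,11,0,0,-0.535,-1],
  [15.9,42.2,8,0,0,-0.535,-1],
  [15.9,42.2,8,0,0,-0.535,-1],
  [15.9,42.2,8,0,0,-0.535,-1],
])

```text
time: 43.4
ee_pos: [0.6261, 0.2258, 0.086]
tcp_rot: [[0.04, -0.999, 0.001], [-0.999, -0.04, -0.005], [0.005, -0.001, -1.0]]
wrist_force: [0.9, -0.1, -0.7]
gripper_width: 0.032
```

Run:
```python
from h import *
s=read_state(); print(s["time"],np.round(s["ee_pos"],4),np.round(s["joints"],1),s["gripper_width"])
p=capture("wrist");save(p,"w22",scale=1.5)
onsled(p,s); print(); wfoss(p,s,(.61,.645,.18,.265),zmin=.07,zmax=.12)
go((.6265,.227,.031),92.3,0)
```

```text
43.4 [0.6261 0.2258 0.086 ] [ 14.5  36.2   6.4  60.3  -0.3 -77.8] 0.032037350561043364
all c=(0.6347,0.1091) L=0.049 W=0.031 yaw=-87.7 ztop=0.052 n=3690 [115  92  71]
top c=(0.6345,0.1090) L=0.046 W=0.021 yaw=-87.8 ztop=0.052 n=2188 [115  92  71]
all c=(0.6305,0.1681) L=0.048 W=0.031 yaw=-87.8 ztop=0.051 n=3657 [86 69 53]
top c=(0.6305,0.1684) L=0.046 W=0.021 yaw=-87.4 ztop=0.051 n=2117 [86 69 53]
all c=(0.6271,0.2075) L=0.034 W=0.012 yaw=-4.8 ztop=0.088 n=552 [112 104  94]
top c=(0.6271,0.2075) L=0.034 W=0.012 yaw=-4.8 ztop=0.088 n=514 [112 104  94]

all c=(0.6267,0.2273) L=0.049 W=0.035 yaw=-86.3 ztop=0.108 n=6579 [77 62 48]
top c=(0.6270,0.2281) L=0.047 W=0.035 yaw=-87.6 ztop=0.108 n=3788 [77 62 48]
to [0.626 0.227 0.031] 92.3 0 -> [-0.08  0.11 -5.62] [0.005 0.004 0.001]
```

View pics/w22.png

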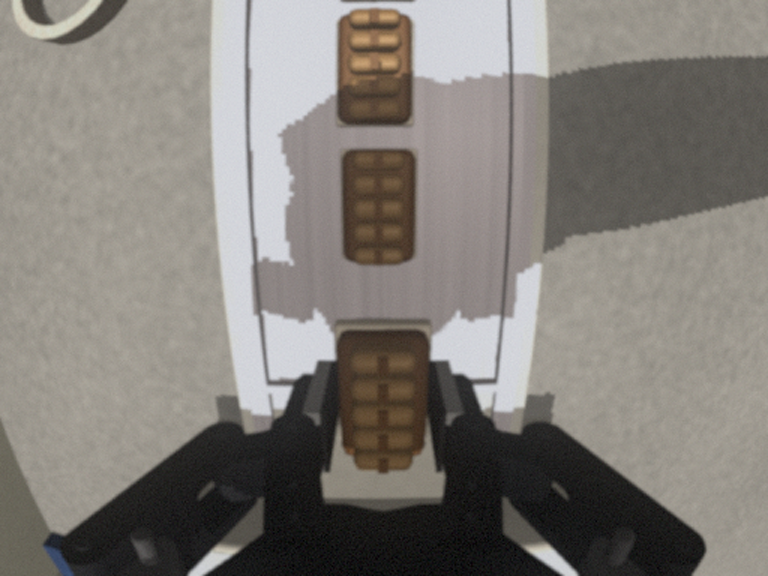

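Request:
servo_tool([
  [0,-0.1,-3,0,0,0,-1],
  [0,-0.1,-4.8,0,0,0,-1],
  [0,-0.1,-5.4,0,0,0,-1],
  [0,-0.1,-5.6,0,0,0,-1],
  [0,-0.1,-5.6,0,0,0,-1],
  [0,-0.1,-5.6,0,0,0,-0.1],
  [0,-0.1,-5.6,0,0,0,0.1],
  [0,-0.1,-5.6,0,0,0,0.2],
  [0,-0.1,-5.6,0,0,0,0.2],
  [0,-0.1,-2,0,0,0,0.2],
  [0,-0.1,3,0,0,0,0.2],
  [0,-3,7,0,0,0,0.2],
  [0,-8,10,0,0,0,0.2],
  [0,-13,11,0,0,0,0.2],
  [0,-18,11,0,0,0,0.2],
  [0,-18,11,0,0,0,0.2],
])

```text
time: 45.05
ee_pos: [0.6279, 0.0407, 0.1986]
tcp_rot: [[0.034, -0.999, 0.006], [-0.999, -0.034, -0.007], [0.007, -0.006, -1.0]]
wrist_force: [-0.2, -0.2, 0.1]
gripper_width: 0.0511
```

Run:
```python
from h import *
s=read_state(); print(s["time"],np.round(s["ee_pos"],4),np.round(s["joints"],1),s["gripper_width"])
p=capture("wrist");save(p,"w23",scale=1.5)
t=capture("top"); save(t,"t23",crop=(150,100,440,300),scale=2.7); fossils(t); fossils(t,zmin=.036,zmax=.06,box=(.57,.69,.0,.262))
W=wcloud(p,s); X,Y,Z=W[...,0],W[...,1],W[...,2]
m=(Z>.055)&(Z<.08)&(X>.5)&(X<.75)&(Y>-.1)&(Y<0); print("handle",cv2.minAreaRect(W[m][:,:2].astype(np.float32)),m.sum(),np.percentile(Z[m],95))
```

```text
45.05 [0.6279 0.0407 0.1986] [ -1.9  28.4  10.2  71.5  -0.4 -93.8] 0.05114755327057179
c=(0.6268,0.2250) L=0.047 W=0.029 long-axis yaw=-87.3 ztop=0.053 n=149 [121  94  66]
handle ((0.6407709717750549, -0.04948366433382034), (0.013839527033269405, 0.029030924662947655), 1.8574949502944946) 481 0.0673706313284004
```

View pics/t23.png

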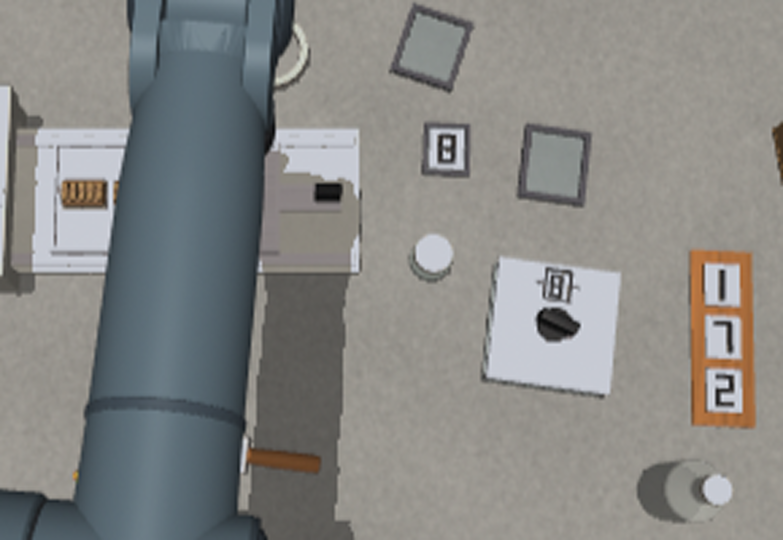

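View pics/w23.png

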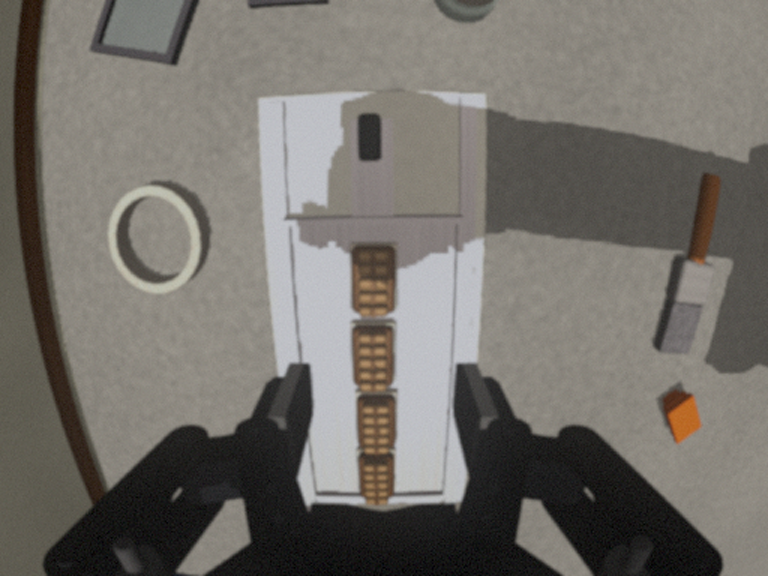

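All four lie teeth up in a row on the sled, and the drum shows 8. Now I move behind the handle with the fingers shut, checking the sled from the top view first.

Request:
servo_tool([
  [0,-4,0,0,0,0,-1],
  [0.6,-9,0,0,0,0,-1],
  [1.2,-14,0,0,0,0,-1],
  [1.3,-14,-5,0,0,0,-1],
  [1.3,-14,-9,0,0,0,-1],
  [1.3,-14,-9,0,0,0,-1],
  [1.3,-14,-9,0,0,0,-1],
])

```text
time: 45.85
ee_pos: [0.6396, -0.094, 0.107]
tcp_rot: [[0.038, -0.999, 0.001], [-0.999, -0.038, -0.003], [0.003, -0.001, -1.0]]
wrist_force: [0.5, -0.1, 0.8]
gripper_width: 0.0001
```

Run:
```python
from h import *
s=read_state(); print(s["time"],np.round(s["ee_pos"],4),s["gripper_width"])
p=capture("wrist");save(p,"w24",scale=1.5)
t=capture("top"); save(t,"t24",crop=(150,100,440,300),scale=2.7); fossils(t); fossils(t,zmin=.036,zmax=.06,box=(.57,.69,.0,.262))
go((.6415,-.085,.045),92.3,0)
```

```text
45.85 [ 0.6396 -0.094   0.107 ] 8.09666600754476e-05
c=(0.6269,0.2248) L=0.046 W=0.030 long-axis yaw=-86.4 ztop=0.052 n=156 [119  93  66]
c=(0.6291,0.1656) L=0.049 W=0.031 long-axis yaw=-88.6 ztop=0.054 n=157 [122  96  69]
c=(0.6314,0.1059) L=0.046 W=0.031 long-axis yaw=-87.5 ztop=0.053 n=159 [124  98  70]
c=(0.6347,0.0482) L=0.047 W=0.031 long-axis yaw=-87.6 ztop=0.053 n=156 [126  99  72]
to [ 0.642 -0.085  0.045] 92.3 0 -> [-0.08  1.   -6.51] [0.005 0.008 0.002]
```

View pics/t24.png

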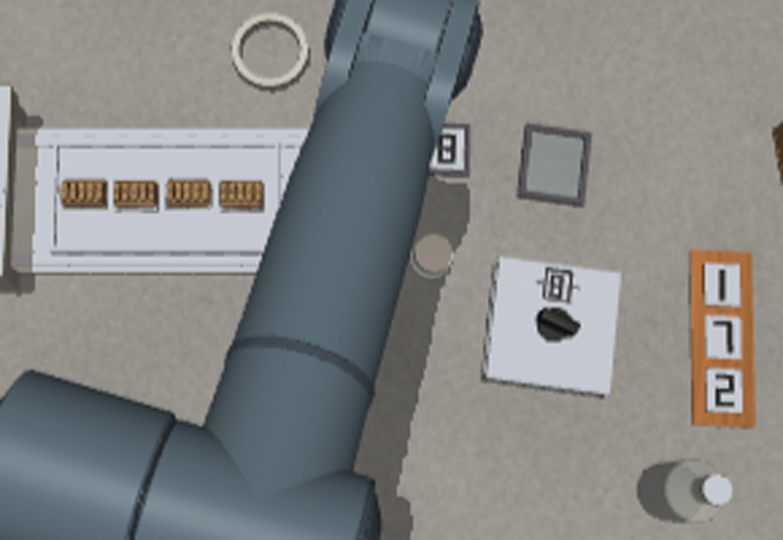

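View pics/w24.png

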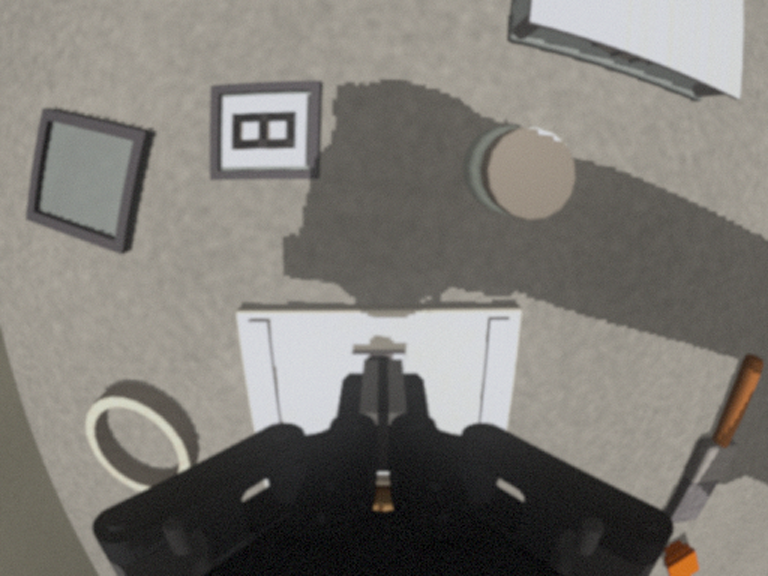

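Request:
servo_tool([
  [0,0,-3,0,0,0,-1],
  [0,0,-6,0,0,0,-1],
  [0,0,-6,0,0,0,-1],
  [0,0,-6,0,0,0,-1],
  [0,0.8,-6,0,0,0,-1],
  [0,1.4,-6,0,0,0,-1],
  [0,1.9,-6,0,0,0,-1],
  [0,2.3,-6,0,0,0,-1],
  [0,2.7,-6,0,0,0,-1],
  [0,3.2,-6,0,0,0,-1],
  [0,3.8,-6,0,0,0,-1],
  [-0.1,4.5,-6,0,0,0,-1],
  [-0.1,5.3,-6,0,0,0,-1],
  [-0.1,6.1,-6,0,0,0,-1],
  [-0.2,6.9,-6,0,0,0,-1],
  [-0.2,7.7,-6,0,0,0,-1],
  [-0.2,8.4,-6,0,0,0,-1],
  [-0.2,8.9,-6,0,0,0,-1],
  [-0.2,9.2,-6,0,0,0,-1],
  [-0.2,9.3,-6,0,0,0,-1],
])

```text
time: 47.95
ee_pos: [0.6399, -0.0016, 0.0499]
tcp_rot: [[0.038, -0.999, 0.007], [-0.999, -0.038, -0.005], [0.005, -0.007, -1.0]]
wrist_force: [-1.6, -2.7, -0.2]
gripper_width: 0.0
```

Run:
```python
from h import *
s=read_state(); print(s["time"],np.round(s["ee_pos"],4),s["wrist_force"])
p=capture("wrist");save(p,"w25",scale=1.5)
t=capture("top"); save(t,"t25",crop=(100,100,390,300),scale=2.7); fossils(t,zmin=.036,zmax=.06,box=(.57,.69,.0,.4))
```

```text
47.95 [ 0.6399 -0.0016  0.0499] [-1.64635805 -2.67512342 -0.21264595]
c=(0.6224,0.2894) L=0.032 W=0.029 long-axis yaw=3.0 ztop=0.053 n=91 [94 74 53]
c=(0.6249,0.2410) L=0.048 W=0.032 long-axis yaw=-86.4 ztop=0.053 n=158 [122  96  69]
c=(0.6275,0.1813) L=0.049 W=0.032 long-axis yaw=-88.2 ztop=0.053 n=152 [122  96  69]
c=(0.6308,0.1263) L=0.037 W=0.032 long-axis yaw=-87.4 ztop=0.054 n=117 [127 100  72]
```

View pics/t25.png

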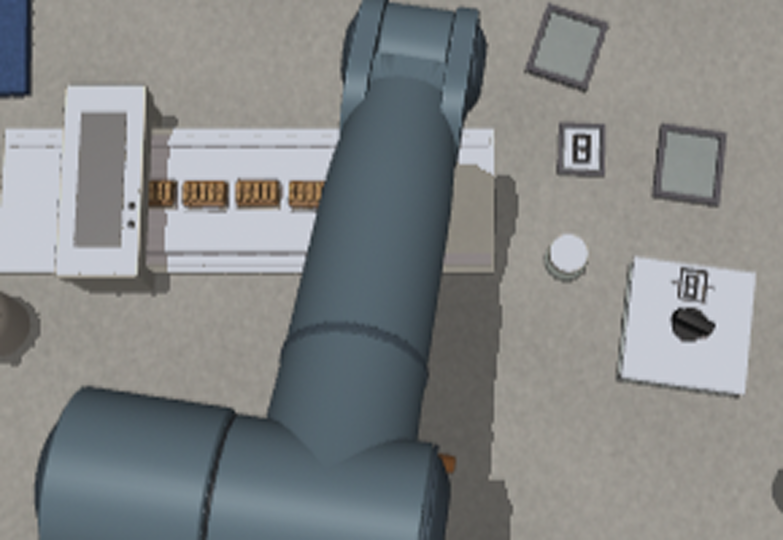

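View pics/w25.png

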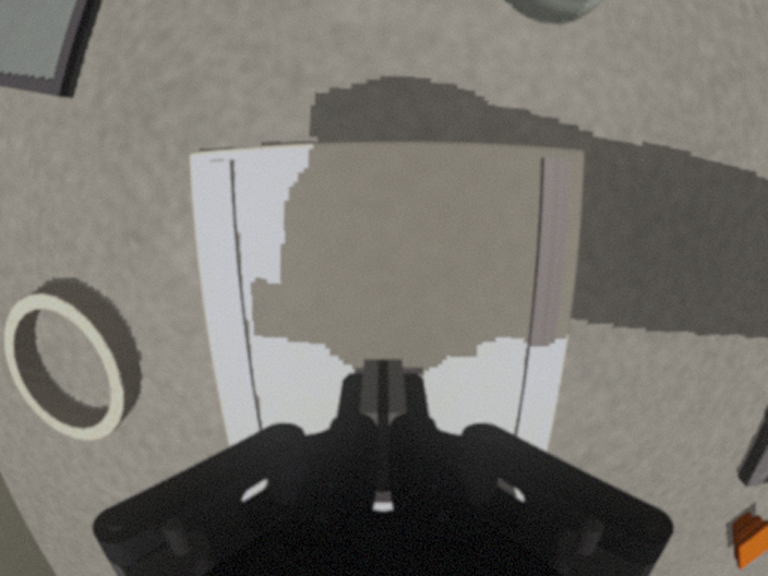

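Request:
servo_tool([
  [0,0.4,0,0,0,0,-1],
  [0,0.9,0,0,0,0,-1],
  [-0.1,1.5,0,0,0,0,-1],
  [-0.1,2.2,0,0,0,0,-1],
  [-0.1,2.9,0,0,0,0,-1],
  [-0.2,3.7,0,0,0,0,-1],
  [-0.2,4.5,0,0,0,0,-1],
  [-0.2,5.3,0,0,0,0,-1],
  [-0.3,6.1,0,0,0,0,-1],
  [-0.3,6.9,0,0,0,0,-1],
  [-0.3,7.7,0,0,0,0,-1],
  [-0.4,8.5,0,0,0,0,-1],
  [-0.4,9.2,0,0,0,0,-1],
  [-0.4,9.8,0,0,0,0,-1],
  [-0.5,10.3,0,0,0,0,-1],
  [-0.5,10.7,0,0,0,0,-1],
  [-0.5,11,0,0,0,0,-1],
  [-0.5,11.2,0,0,0,0,-1],
  [-0.5,11.2,0,0,0,0,-1],
])

```text
time: 49.95
ee_pos: [0.6353, 0.1108, 0.05]
tcp_rot: [[0.038, -0.999, 0.008], [-0.999, -0.038, -0.004], [0.004, -0.007, -1.0]]
wrist_force: [0.1, -0.3, -1.2]
gripper_width: 0.0001
```

Run:
```python
from h import *
s=read_state(); print(s["time"],np.round(s["ee_pos"],4),s["wrist_force"])
t=capture("top"); save(t,"t26",crop=(100,100,390,300),scale=2.7); fossils(t,zmin=.036,zmax=.06,box=(.57,.69,.0,.45))
W=cloud(t); m=(W[...,2]>.1)&(W[...,2]<.125)&(W[...,0]>.48)&(W[...,0]<.8)&(W[...,1]>.2)&(W[...,1]<.5)
print("bridge",cv2.minAreaRect(W[m][:,:2].astype(np.float32)))
```

```text
49.95 [0.6353 0.1108 0.05  ] [ 0.08021457 -0.32796644 -1.24066904]
c=(0.6173,0.4186) L=0.033 W=0.030 long-axis yaw=-82.2 ztop=0.054 n=104 [119  94  66]
c=(0.6240,0.2855) L=0.034 W=0.029 long-axis yaw=-84.2 ztop=0.052 n=111 [99 78 55]
bridge ((0.6039592027664185, 0.38816845417022705), (0.23958641290664673, 0.18794694542884827), 2.819955825805664)
```

View pics/t26.png

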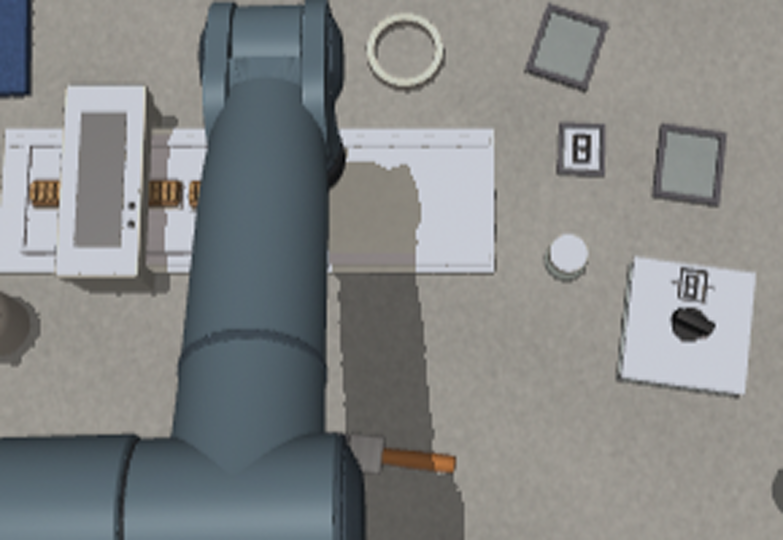

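Request:
servo_tool([
  [0,0.3,0,0,0,0,-1],
  [0,0.6,0,0,0,0,-1],
  [0,0.9,0,0,0,0,-1],
  [-0.1,1.2,0,0,0,0,-1],
  [-0.1,1.2,0,0,0,0,-1],
])

```text
time: 50.5
ee_pos: [0.6344, 0.1236, 0.05]
tcp_rot: [[0.039, -0.999, 0.008], [-0.999, -0.039, -0.003], [0.003, -0.008, -1.0]]
wrist_force: [0.4, -0.2, 0.9]
gripper_width: -0.0
```

Request:
servo_tool([
  [0,0.2,0,0,0,0,-1],
  [0,0.4,0,0,0,0,-1],
  [0,0.6,0,0,0,0,-1],
])

```text
time: 50.8
ee_pos: [0.6342, 0.1296, 0.05]
tcp_rot: [[0.039, -0.999, 0.008], [-0.999, -0.039, -0.003], [0.003, -0.007, -1.0]]
wrist_force: [-1.3, -1.4, 0.8]
gripper_width: -0.0001
```

Request:
servo_tool([
  [0,0.2,0,0,0,0,-1],
  [0,0.4,0,0,0,0,-1],
])

```text
time: 51.0
ee_pos: [0.6341, 0.1318, 0.0501]
tcp_rot: [[0.038, -0.999, 0.008], [-0.999, -0.038, -0.007], [0.008, -0.007, -1.0]]
wrist_force: [-1.5, -10.5, 2.3]
gripper_width: 0.0002
```

The force has risen to 10 N, so the sled is at its stop. Backing off and checking.

Request:
servo_tool([
  [0,-1,0,0,0,0,-1],
  [0,-3,1,0,0,0,-1],
  [0,-5,5,0,0,0,-1],
  [-3,-8,10,0,0,0,-1],
  [-7,-12,14,0,0,0,-1],
  [-11,-16,14,0,0,0,-1],
  [-15,-20,14,0,0,0,-1],
  [-19,-24,14,0,0,0,-1],
  [-22,-27,14,0,0,0,-1],
  [-22,-27,14,0,0,0,-1],
])

```text
time: 52.0
ee_pos: [0.4126, -0.1393, 0.1904]
tcp_rot: [[0.038, -0.999, 0.009], [-0.999, -0.038, -0.007], [0.007, -0.009, -1.0]]
wrist_force: [0.6, -1.2, 0.9]
gripper_width: -0.0002
```

Run:
```python
from h import *
s=read_state(); print(s["time"],np.round(s["ee_pos"],4),s["wrist_force"])
t=capture("top"); save(t,"t27",crop=(100,100,390,300),scale=2.7); fossils(t,zmin=.036,zmax=.058,box=(.57,.69,.0,.48))
sc=capture("scene"); save(sc,"s27",crop=(180,130,420,280),scale=3.3)
W=cloud(t);X,Y,Z=W[...,0],W[...,1],W[...,2]
m=(Z>0.055)&(Z<0.09)&(X>.5)&(X<.75)&(Y>.05)&(Y<.25); print("handle",cv2.minAreaRect(W[m][:,:2].astype(np.float32)),m.sum())
m=(Z>0.1)&(Z<0.12)&(X>.5)&(X<.75)&(Y>.25)&(Y<.42);P=W[m]; print("bridge",cv2.minAreaRect(P[:,:2].astype(np.float32)),np.median(P[:,:2],0),m.sum())
```

```text
52.0 [ 0.4126 -0.1393  0.1904] [ 0.5794412  -1.19076327  0.93704441]
c=(0.6157,0.4317) L=0.050 W=0.031 long-axis yaw=-87.7 ztop=0.052 n=164 [104  82  58]
c=(0.6247,0.2543) L=0.047 W=0.031 long-axis yaw=89.9 ztop=0.053 n=160 [112  89  64]
handle ((0.6276588439941406, 0.18871963024139404), (0.015474250540137291, 0.09506135433912277), 2.3576414585113525) 53
bridge ((0.6201332211494446, 0.34147441387176514), (0.21395187079906464, 0.09232878684997559), 2.834846019744873) [0.61706802 0.33923153] 2205
```

View pics/t27.png

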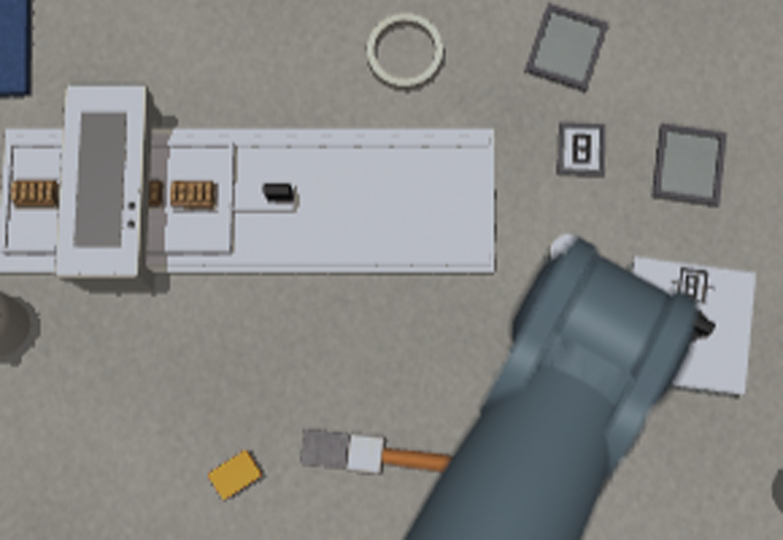

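View pics/s27.png

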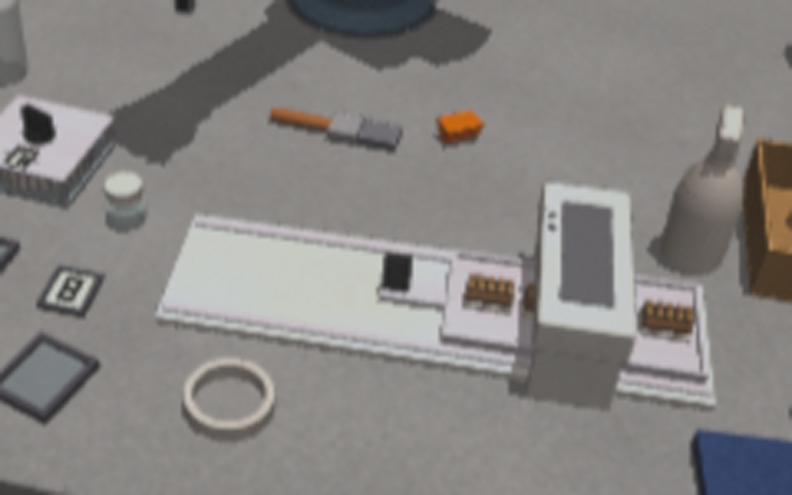

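Run:
```python
from h import *
s=read_state(); print(s["time"],np.round(s["qvel"],2),s["wrist_force"])
print(close_job())
```

```text
52.1 [ 4.14  2.07  2.73 -0.81  2.73  3.11] [-0.06363842  0.43762209  0.76811188]
the job is handed in; nothing more can be done
None
```

The job is finished and handed in at 52 s; it reports no verdict.

- **Drum:** the number in the smallest frame is 8, so I turned the drum from between 3 and 4 to 8. My check right after turning put the knob bar within about 0.01 rad of the target. The 8 still stood in the window in the last top view.
- **Specimens:** I turned the two teeth-down ones over by standing each on its end and regrasping, then set the two teeth-up ones beside them. One of the teeth-up ones was knocked aside during the run, so I measured it again before picking it up. Before the push, all four lay in a row on the sled with their tops at the expected 52 mm.
- **Sled:** I pushed it until the force rose to about 10 N. It had travelled about 207 mm, and its centre then lined up with the bridge to within about 1 mm.
- **Last check:** the two outer specimens were flat and teeth up. The two middle ones were under the bridge, one only partly visible and the other hidden, so I could not see them fully after the push. I saw no bottle, jar or tape displaced, though I took no final measurement of them. The arm was clear of everything.

None of the checks I made failed or disagreed.

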